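# Load the calibration hanger with slotted masses

### The arm

A 6-joint arm with a two-finger parallel gripper is mounted at the origin on a cart in front of the work surface, level with it; the furniture and walls round the work are solid. World frame = base frame: x ahead of the robot, y to its left, z up, the work surface at z = 0. Lengths are in m, angles in rad, forces in N, time in s.
With the tool pointing down it reaches from about 0.3 to 0.875 m from the base axis. Payload 6.4 kg.
Tool frame: the origin (TCP) lies where the fingers leave the gripper's body, on its centre line; the fingertips stand 73 mm ahead of it and the grasp point (between the pads) lies 54 mm ahead of it; z points along the fingers, y is the line along which they close (so a half turn about z gives the same grasp; the last joint's range is limited). The gripper opens to 85 mm and grips with 20 to 120 N. Pads are 22 mm wide; open, the fingers measure 114 mm over their backs; the gripper's body (76 mm by 85 mm) begins 54 mm behind the grasp point. The pads swing forward as they close: fully open they stand 13 mm farther back than shut.
Start: joints at [1.133, 0.181, 1.607, -0, 1.354, -0.206], TCP at [0.132, 0.56, 0.304] pointing down, gripper open.
Joint ranges: [-2.99, 2.99], [-0.89, 2.07], [0.3, 2.58], [-1.14, 4.28], [0, 2.63], [-3.12, 3.12]. Speed limits (rad/s): [2.57, 2.57, 3.01, 3.14, 3.14, 3.14].

### API

Orientations are given as a unit quaternion [w, x, y, z].
In Python, from bench import ctrl gives the robot as it stands.
- The arm moves only by the tool carry_out, never from a script. Its argument "steps" is one flat list of numbers, 7 for each row, row after row: the shift along the tool's x, y, z in m, then the turn, a rotation vector about the tool's x, y, z in rad, then the opening, from 0 (shut) to 1 (fully open). In form: [dx, dy, dz, wx, wy, wz, claw, dx, dy, dz, wx, wy, wz, claw, ...]. A call has 1 to 20 rows; each row is the pose to reach, as a shift and turn from the pose commanded when the call began, along the tool's axes at that moment; what a row does not reach only later rows make up. A row lasts 1/10 s, in which the tool goes at most 50 mm and 8.59 degrees, less where a joint would pass 70% of its speed; a pose out of reach is approached as far as the arm can. A call with a gripper value outside its range is refused whole. The fingers move at their own pace and stop on an object; the grip force is fixed at half the most. Time passes only in rows, so rows that repeat a pose let the fingers close. It gives the time, the measured TCP pose, the force, the opening and the grip force at its end, in the units of the state.
- ctrl.get_obs(): the state, without advancing time (a new reading comes with each control period).
- ctrl.camera(name): name is "side" or "top" or "wrist"; returns the picture (400x640x3 uint8, red, green, blue); there is no depth.
- ctrl.camera_params(name): a dict with "vertical_fov" (degrees; the focal length in pixels is half the picture's height over the tangent of half this angle, whatever the lens; pixels are square), "cx", "cy" (the principal point, pixels), "k1" (the pictures are not rectified: a ray, as slopes to the right and down, at radius r is drawn at 1 + k1 r^2 times it, then the intrinsics apply), "cam_to_world" (4x4, takes a point from camera to world coordinates); the wrist camera has in their place "hand_eye" (4x4, takes a point from camera to tool coordinates, whose origin is the TCP and whose axes are the flange's). Camera axes: x right, y down, z forward; pixel columns grow to the right and rows downward; lengths in m; the calibration is good to about 2 mm. A picture is of the moment at which its call begins: read the wrist's pose just before it. camera_params takes no time and is no camera call.
- ctrl.hand_in(): hands the job in; it is judged then, once.
The state is a dict: "time_s": time; "q": joint angles; "dq": joint speeds; "joint_efforts": joint torques, N m; "eef_pos": TCP position; "eef_rot": TCP orientation; "wrist_force": force on the tool from outside, world axes, zero at the start; "torque": the same for the moment, N m; "opening": opening from 0.0 (shut) to 1.0 (fully open); "grasp_force": force on a finger pad.
Only numpy, scipy, OpenCV 4.12 (cv2) and the standard library are available. Lean on these libraries where they do the work, as an engineer would, in place of code of your own. Each camera call takes 0.05 s, during which the arm holds its last target. There are 200 camera calls.

### The job

Load the hanger of the load-cell stand for its calibration: slide the dark steel slotted mass sideways onto the stem so that it lies flat and centred on the blue one already there, then put the brass one on top of it in the same way. Turn each slot at least 60 degrees away from the slot of the mass directly beneath it. Keep the blue mass on the hanger, let go of everything at the end, and leave the solder reel, the flux pot and the relay where they are.

Things in the scene. Friction and masses are not known exactly. Their poses are not given: they have to be found in the camera images.
- stand: Fixed load-cell stand: grey base plate 175 x 90 x 12 mm, from 50 mm before the stem to 125 mm behind it; steel pillar, radius 13 mm, at x = +95 mm; aluminium bar 26 mm wide from the pillar to 10 mm before the stem, underside 285 mm above the bench. The hanger's stem is fixed rigidly under the bar, so masses go on only from the side. Origin: on the bench under the stem; +x to the pillar, z up.
- foot_top (a point): On the axis of the upright steel stem (6 mm thick), at the top face of the hanger's round foot (48 mm across, 6 mm thick), 130 mm above the bench; axes as the stand. The stem is bare from here up to 149 mm higher, where a nut of radius 7 mm and the bar begin.
- rack: Wooden block with a black rubber top, 84 x 165 x 60 mm, fixed to the bench; the steel and the brass mass lie on it 80 mm apart, with their slots facing away from the robot. Origin: centre of its underside; y along its length.
- disc_base: Blue slotted mass, 0.2 kg, loose, on the hanger's foot with the stem at its centre; slot any way but towards the pillar (60 to 300 degrees from the stand's +x). 26 mm high: round flange 64 mm across, 8 mm thick, and on it an 18 mm high hub with two flat sides 36 mm apart (facing +y and -y; flats from x = -20 to +12 mm). Slot 10 mm wide right through, from x = -5 mm to the rim at +x. Origin: centre of underside; +x points out of the slot, z up.
- disc_steel: Dark steel slotted mass, about 0.25 kg, lying on the rack; goes on first. 26 mm high: round flange 64 mm across, 8 mm thick, and on it an 18 mm high hub with two flat sides 36 mm apart (facing +y and -y; flats from x = -20 to +12 mm). Slot 10 mm wide right through, from x = -5 mm to the rim at +x. Origin: centre of underside; +x points out of the slot, z up.
- disc_brass: Brass slotted mass, about 0.2 kg, lying on the rack; goes on second. 26 mm high: round flange 64 mm across, 8 mm thick, and on it an 18 mm high hub with two flat sides 36 mm apart (facing +y and -y; flats from x = -20 to +12 mm). Slot 10 mm wide right through, from x = -5 mm to the rim at +x. Origin: centre of underside; +x points out of the slot, z up.
- disc_base_mouth (a point): Point at the slot's mouth of that disc, 30 mm from its centre along its +x, 4 mm above its underside (the slot flares to 17 mm at the rim).
- disc_steel_mouth (a point): Point at the slot's mouth of that disc, 30 mm from its centre along its +x, 4 mm above its underside (the slot flares to 17 mm at the rim).
- disc_brass_mouth (a point): Point at the slot's mouth of that disc, 30 mm from its centre along its +x, 4 mm above its underside (the slot flares to 17 mm at the rim).
- spool: Solder reel, 62 mm across, 32 mm high, standing on its flange; leave alone. Origin: centre of its underside.
- pot: White flux pot with a black lid, 44 mm across, 34 mm high; leave alone. Origin: centre of its underside.
- relay1: Relay with a clear cover, 22 x 28 x 36 mm, standing on its base to the right of the stand; leave alone. Origin: centre of its underside.

How it is judged:
On the way, in this order (a step that is already met when the one before it is completed fails the run):
1. the steel mass lies flat on the blue one with the stem at its centre, its slot at least 60 degrees from the blue one's, let go (horizontal distance between disc_steel and foot_top below 0.007 m and z of disc_steel in the frame of foot_top between 0.022 and 0.03 m and angle between disc_steel's own z axis and vertical below 0.08 rad and x of disc_steel_mouth in the frame of disc_base below 0.015 m and contact force between the fingers and disc_steel below 0.3 N and linear speed of disc_steel below 0.02 m/s), for 0.2 s.
2. the brass mass lies flat on the steel one with the stem at its centre, its slot at least 60 degrees from the steel one's, let go (horizontal distance between disc_brass and foot_top below 0.007 m and z of disc_brass in the frame of foot_top between 0.048 and 0.056 m and angle between disc_brass's own z axis and vertical below 0.08 rad and x of disc_brass_mouth in the frame of disc_steel below 0.015 m and contact force between the fingers and disc_brass below 0.3 N and linear speed of disc_brass below 0.02 m/s), for 0.2 s.
At the end, for the whole second after the job is handed in: Blue, steel, brass from the foot up, at rest and let go, each flat within 0.08 rad, centre within 7 mm of the stem, underside within 4 mm of 0, 26 and 52 mm above the foot. Steel slot at least 60 degrees from the blue one, brass slot at least 60 degrees from the steel one (all of step 1 and all of step 2 and horizontal distance between disc_base and foot_top below 0.007 m and z of disc_base in the frame of foot_top between -0.004 and 0.004 m and angle between disc_base's own z axis and vertical below 0.08 rad and contact force between the fingers and disc_base below 0.3 N and linear speed of disc_base below 0.02 m/s); the robot touches nothing.
It fails at once if the blue mass is pushed off the hanger (horizontal distance between disc_base and foot_top above 0.015 m).
It fails at once if the solder reel is moved more than 25 mm (distance of spool from where it was at the start of the episode above 0.025 m).
It fails at once if the flux pot is moved more than 25 mm (distance of pot from where it was at the start of the episode above 0.025 m).
It fails at once if the relay is moved more than 25 mm (distance of relay1 from where it was at the start of the episode above 0.025 m).
It also fails if it takes over 64 s, if anything falls off the work surface, if the arm or the gripper's body presses on something with over 40 N, if the wrist force passes 120 N, or if a joint passes its speed limit or range.

## Working session

There is one attempt and no reset: what is moved stays moved. The work goes in short steps, Python scripts to look and compute and a tool call to move; the robot and the scene stay as the last step left them, time stands still between calls to the robot, and variables do not carry over. Pictures are saved under pics/ and viewed, at most 10 in all, crops included, and the job is handed in when it is done.

Besides the shell and the picture viewer there is one more tool, called as name(argument=value, ...) on one line, values as JSON. carry_out: Moves the arm, as the interface text tells. Its arguments: {"type":"object","properties":{"steps":{"type":"array"}},"required":["steps"]}

```bash
ls; mkdir -p pics; cat > h.py <<'E'
import numpy as np, cv2
from scipy.spatial.transform import Rotation as R
from bench import ctrl
def K(p):
    f=200/np.tan(np.radians(p["vertical_fov"])/2); return f
def T_of(name,p,o=None):
    if name!="wrist": return np.array(p["cam_to_world"])
    o=o or ctrl.get_obs(); q=o["eef_rot"]; T=np.eye(4)
    T[:3,:3]=R.from_quat([q[1],q[2],q[3],q[0]]).as_matrix(); T[:3,3]=o["eef_pos"]
    return T@np.array(p["hand_eye"])
def ray(name,uv,T=None):
    p=ctrl.camera_params(name); f=K(p); T=T_of(name,p) if T is None else T
    d=np.array([(uv[0]-p["cx"])/f,(uv[1]-p["cy"])/f]); s=d.copy()
    for _ in range(20): s=d/(1+p["k1"]*(s@s))
    return T[:3,3],T[:3,:3]@np.array([s[0],s[1],1])
def onz(name,uv,z,T=None):
    c,d=ray(name,uv,T); return c+d*(z-c[2])/d[2]
def proj(name,X,T=None):
    p=ctrl.camera_params(name); f=K(p); T=T_of(name,p) if T is None else T
    x=np.linalg.inv(T)@np.append(X,1); s=x[:2]/x[2]; s=s*(1+p["k1"]*(s@s))
    return f*s+[p["cx"],p["cy"]]
def tri(rs):
    A=np.zeros((3,3));b=np.zeros(3)
    for c,d in rs:
        d=d/np.linalg.norm(d);M=np.eye(3)-np.outer(d,d);A+=M;b+=M@c
    return np.linalg.solve(A,b)
def snap(name,fn):
    p=ctrl.camera_params(name); T=T_of(name,p); im=ctrl.camera(name)
    cv2.imwrite("pics/"+fn+".png",im[:,:,::-1]); np.save("pics/"+fn+".npy",T); return im,T
E
python3 - <<'E'
from h import *
np.set_printoptions(precision=4,suppress=True)
for n in ["side","top","wrist"]:
    im,T=snap(n,n+"0"); p=ctrl.camera_params(n); print(n,p["vertical_fov"],p["cx"],p["cy"],p["k1"]); print(T)
o=ctrl.get_obs(); print(o)
print(ctrl.camera_params("wrist")["hand_eye"])
cv2.imwrite("pics/a0.png",np.vstack([cv2.resize(cv2.imread(f"pics/{n}0.png"),None,fx=.75,fy=.75) for n in ["side","top"]]))
E
```

```text
pics
side 46.708796875955805 324.00416466098943 199.29615202968978 -0.13554161056044314
[[ 0.8722 -0.3542  0.3375  0.2697]
 [-0.4889 -0.6076  0.6259 -0.5318]
 [-0.0167 -0.7109 -0.7031  0.7702]
 [ 0.      0.      0.      1.    ]]
top 42.37750027893478 319.3315597700864 200.1537634921255 -0.10022271314274904
[[-0.0092 -0.9875  0.1571  0.4122]
 [-0.9999  0.0081 -0.0077  0.0712]
 [ 0.0064 -0.1571 -0.9876  1.1441]
 [ 0.      0.      0.      1.    ]]
wrist 59.03599123402252 317.5812454219084 203.87677657191284 -0.051604846332037525
[[ 0.2296  0.93    0.2869  0.0582]
 [ 0.9733 -0.2188 -0.0697  0.5782]
 [-0.002   0.2953 -0.9554  0.3726]
 [ 0.      0.      0.      1.    ]]
{'time_s': 0.15, 'q': array([ 1.1327,  0.1814,  1.6078, -0.    ,  1.3538, -0.2063]), 'dq': array([ 0.001 , -0.0032, -0.0039,  0.0008, -0.0002,  0.    ]), 'joint_efforts': array([  0.0014, -44.5252, -35.17  ,  -0.0001,   0.0055,  -0.    ]), 'eef_pos': array([0.1319, 0.5593, 0.3032]), 'eef_rot': array([-0.0002,  0.1156,  0.9933, -0.0006]), 'wrist_force': array([ 0.5574,  0.524 , -0.1742]), 'torque': array([-0.0033,  0.0343,  0.0229]), 'grasp_force': 0.0, 'opening': 1.0035214749408048}
[[ 0.0001 -0.9553 -0.2956  0.0761]
 [ 1.      0.0003 -0.0004  0.0014]
 [ 0.0005 -0.2956  0.9553 -0.0695]
 [ 0.      0.      0.      1.    ]]
```

View pics/side0.png

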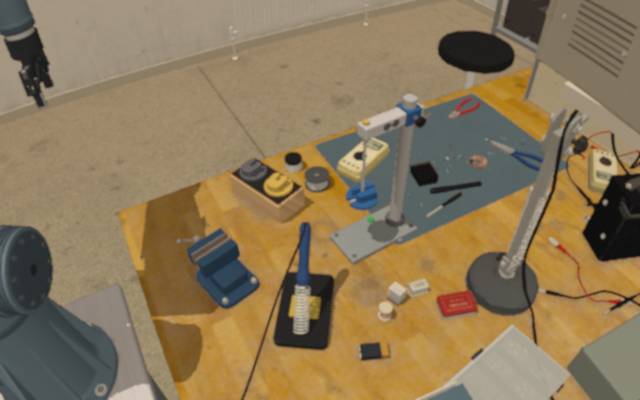

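View pics/top0.png

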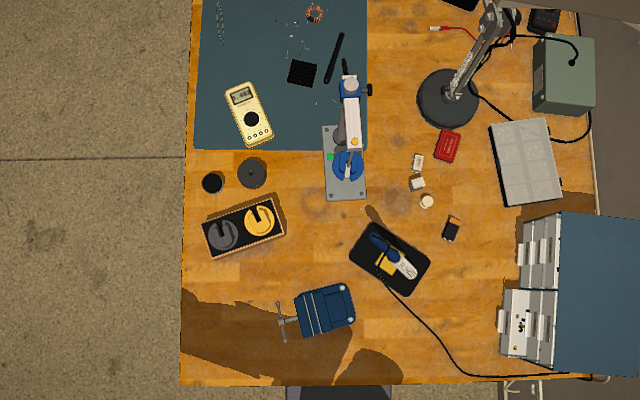

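Side shows steel (253,168), brass (280,183), the blue mass (362,195) and the pillar (400,170). Top shows steel (222,235), brass (260,220), blue (348,167) and the stand plate (345,160). Next come masks and enlarged crops.

```bash
python3 - <<'E'
from h import *
np.set_printoptions(precision=4,suppress=True)
t=cv2.imread("pics/top0.png"); s=cv2.imread("pics/side0.png")
a=cv2.resize(t[130:265,195:385],None,fx=4,fy=4,interpolation=cv2.INTER_CUBIC)
b=cv2.resize(s[90:265,225:425],None,fx=3.4,fy=3.4,interpolation=cv2.INTER_CUBIC)
cv2.imwrite("pics/c_top.png",a); cv2.imwrite("pics/c_side.png",b)
def cen(im,lo,hi,box):
    h=cv2.cvtColor(im,cv2.COLOR_BGR2HSV); m=cv2.inRange(h,lo,hi); x0,y0,x1,y1=box
    z=np.zeros_like(m); z[y0:y1,x0:x1]=m[y0:y1,x0:x1]
    n,l,st,c=cv2.connectedComponentsWithStats(z); i=1+np.argmax(st[1:,4]); return c[i],st[i]
for nm,z in [("top",0),("side",0)]:
    im=t if nm=="top" else s
    bb=cen(im,(100,120,60),(125,255,255),(320,140,375,185) if nm=="top" else (340,180,385,215))
    br=cen(im,(20,120,120),(32,255,255),(240,200,278,240) if nm=="top" else (258,165,298,200))
    print(nm,bb,br,onz(nm,bb[0],.15),onz(nm,br[0],.08))
print("steel",onz("top",(222,235),.08),onz("side",(253,168),.08))
# foot plate corners and pillar
for uv in [(327,201),(367,198),(322,126)]: print(onz("top",uv,.012))
E
```

```text
top (array([340.0485, 163.6121]), array([332, 150,  18,  30, 330], dtype=int32)) (array([256.2342, 222.405 ]), array([245, 206,  25,  29, 363], dtype=int32)) [0.643  0.0218 0.15  ] [0.5357 0.1943 0.08  ]
side (array([363.1084, 196.0361]), array([347, 182,  30,  27, 526], dtype=int32)) (array([277.4349, 184.7086]), array([264, 173,  29,  23, 453], dtype=int32)) [ 0.6364 -0.0097  0.15  ] [0.5348 0.1739 0.08  ]
steel [0.51   0.2652 0.08  ] [0.5101 0.2536 0.08  ]
[0.5902 0.0453 0.012 ]
[ 0.5962 -0.0438  0.012 ]
[0.7633 0.0547 0.012 ]
```

View pics/c_top.png

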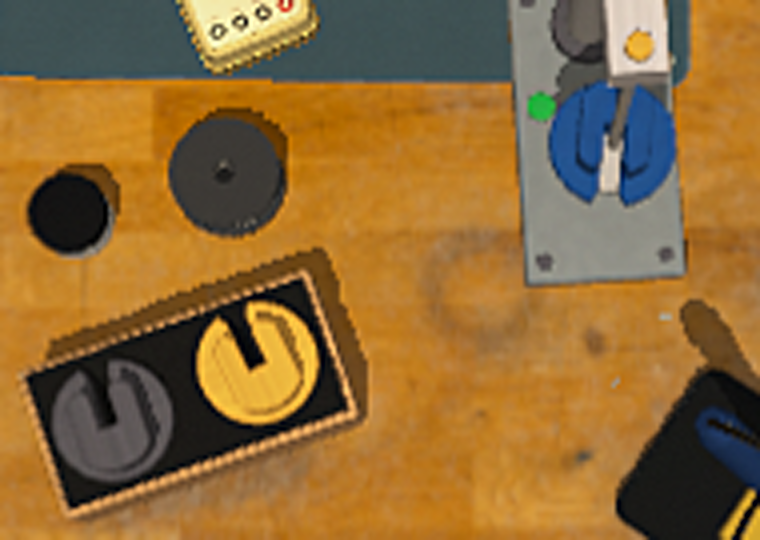

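View pics/c_side.png

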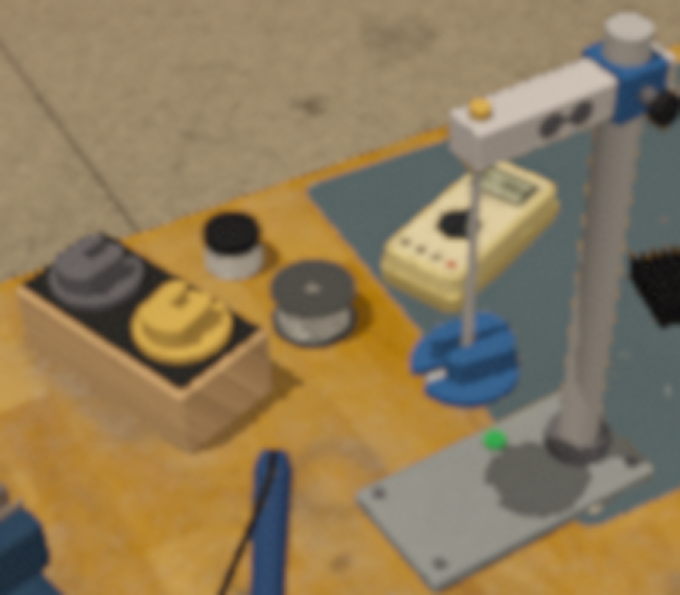

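The top crop shows steel at crop (110,420) and brass at (258,362), both with slots pointing away, about +10° to +17°. Blue's slot at crop (610,165) points at the robot. The side crop confirms the slots and the bare stem at crop (472,260). I'll go above the rack with the camera on the far side.

carry_out(steps=[-0.465,-0.24,0,0,0,2.65,1,-0.465,-0.24,0,0,0,2.65,1,-0.465,-0.24,0,0,0,2.65,1,-0.465,-0.24,0,0,0,2.65,1,-0.465,-0.24,0,0,0,2.65,1,-0.465,-0.24,0,0,0,2.65,1,-0.465,-0.24,0,0,0,2.65,1,-0.465,-0.24,0,0,0,2.65,1,-0.465,-0.24,0,0,0,2.65,1,-0.465,-0.24,0,0,0,2.65,1,-0.465,-0.24,0,0,0,2.65,1,-0.465,-0.24,0,0,0,2.65,1,-0.465,-0.24,0,0,0,2.65,1,-0.465,-0.24,0,0,0,2.65,1,-0.465,-0.24,0,0,0,2.65,1,-0.465,-0.24,0,0,0,2.65,1,-0.465,-0.24,0,0,0,2.65,1,-0.465,-0.24,0,0,0,2.65,0.65,-0.465,-0.24,0,0,0,2.65,0.65,-0.465,-0.24,0,0,0,2.65,0.65])

```text
time_s: 2.15
eef_pos: [0.5294, 0.2192, 0.3036]
eef_rot: [0.0, 0.991, 0.131, -0.0]
wrist_force: [0.3, 0.3, 0.2]
opening: 0.647
grasp_force: 0.0
```

```bash
python3 - <<'E'
from h import *
np.set_printoptions(precision=4,suppress=True)
im,T=snap("wrist","w1"); o=ctrl.get_obs(); print(o["eef_pos"],o["eef_rot"],o["q"],o["opening"])
E
```

```text
[0.5294 0.2192 0.3037] [ 0.      0.9914  0.1308 -0.0002] [ 0.1855  0.1767  1.6121 -0.      1.3531  1.494 ] 0.6475846059065044
```

View pics/w1.png

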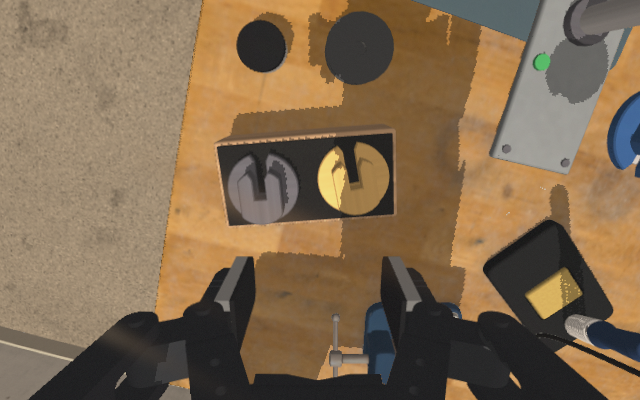

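The wrist view shows steel at (264,187), brass at (353,178) and the rack outline (217,143)–(395,130), with the slots pointing up. I'll fit the outlines.

```bash
cat > fit.py <<'E'
from h import *
np.set_printoptions(precision=4,suppress=True)
def mask(im,kind,box):
    h=cv2.cvtColor(im,cv2.COLOR_BGR2HSV); x0,y0,x1,y1=box
    m=cv2.inRange(h,(15,90,70),(35,255,255)) if kind=="brass" else cv2.inRange(h,(0,0,62),(180,70,255))
    z=np.zeros_like(m); z[y0:y1,x0:x1]=m[y0:y1,x0:x1]
    n,l,st,c=cv2.connectedComponentsWithStats(z); i=1+np.argmax(st[1:,4]); return np.uint8(l==i)*255
def circ(im,kind,box):
    m=mask(im,kind,box); c=max(cv2.findContours(m,0,2)[0],key=cv2.contourArea)
    hull=cv2.convexHull(c); return cv2.fitEllipse(hull),hull.reshape(-1,2)
E
python3 - <<'E'
from fit import *
w=cv2.imread("pics/w1.png");t=cv2.imread("pics/top0.png");s=cv2.imread("pics/side0.png");Tw=np.load("pics/w1.npy")
B={"steel":((222,146,304,226),(205,215,240,252),(235,150,268,185)),"brass":((310,138,393,217),(240,203,279,240),(262,168,297,199))}
for k in B:
    for nm,im,b,T in [("wrist",w,B[k][0],Tw),("top",t,B[k][1],None)]:
        e,h=circ(im,k,b); P=np.array([onz(nm,p,.068,T)[:2] for p in h])
        (c,r)=cv2.minEnclosingCircle((P*1000).astype(np.float32))
        print(k,nm,np.array(e[0]),e[1],"at z.068:",onz(nm,e[0],.068,T),"mec",np.array(c)/1000,r)
        B[k]+=(ray(nm,e[0],T),)
    print("tri",tri(B[k][3:]))
for uv in [(217,143),(395,130),(396,213),(230,225)]: print("rack",onz("wrist",uv,.06,Tw))
for uv in [(262,191),(259,155),(354,182),(350,144)]: print("slot",onz("wrist",uv,.068,Tw))
# height from rack corners in top: 
for uv,vt in [((217,143),(201,223)),((395,130),(273,198)),((396,213),(284,234)),((230,225),(212,258))]: print("racktri",tri([ray("wrist",uv,Tw),ray("top",vt)]))
E
```

```text
steel wrist [261.3513 191.4182] (73.84422302246094, 87.77794647216797) at z.068: [0.5089 0.2673 0.068 ] mec [0.5071 0.2654] 40.02573776245117
steel top [222.692  234.7183] (29.524158477783203, 30.04645538330078) at z.068: [0.5116 0.266  0.068 ] mec [0.5117 0.2661] 31.60399055480957
tri [0.5109 0.2659 0.0738]
brass wrist [353.0143 177.7966] (72.20809173583984, 73.64635467529297) at z.068: [0.5421 0.1916 0.068 ] mec [0.5408 0.1912] 33.67441940307617
brass top [258.9218 220.3239] (30.500713348388672, 31.180017471313477) at z.068: [0.5415 0.1901 0.068 ] mec [0.5418 0.1897] 33.06688690185547
tri [0.5417 0.1908 0.0644]
rack [0.5396 0.3157 0.06  ]
rack [0.5913 0.1671 0.06  ]
rack [0.5187 0.1416 0.06  ]
rack [0.4664 0.2898 0.06  ]
slot [0.5094 0.2668 0.068 ]
slot [0.5404 0.2764 0.068 ]
slot [0.5387 0.1897 0.068 ]
slot [0.57   0.2027 0.068 ]
racktri [0.5384 0.3164 0.0537]
racktri [0.5916 0.1631 0.0453]
racktri [0.5147 0.1381 0.0472]
racktri [0.4638 0.2906 0.0539]
```

```bash
cat > mv.py <<'E'
from h import *
np.set_printoptions(precision=4,suppress=True)
def Rt(head,el):
    h,e=np.radians(head),np.radians(el)
    z=np.array([np.cos(e)*np.cos(h),np.cos(e)*np.sin(h),-np.sin(e)])
    x=np.array([np.sin(e)*np.cos(h),np.sin(e)*np.sin(h),np.cos(e)])
    return np.c_[x,np.cross(z,x),z]
def cur():
    o=ctrl.get_obs(); q=o["eef_rot"]; return np.array(o["eef_pos"]),R.from_quat([q[1],q[2],q[3],q[0]]).as_matrix()
def go(p,head,el,label="",frm=None):
    p0,R0=frm or cur(); R1=Rt(head,el)
    print(label,"shift",R0.T@(np.array(p)-p0),"rot",R.from_matrix(R0.T@R1).as_rotvec(),"ang",np.degrees(np.arccos((np.trace(R0.T@R1)-1)/2)))
    return np.array(p),R1
def tcp(c,head,el,gx=-0.006,gz=0.029,back=0.):
    "disc centre (underside) -> TCP"
    Rm=Rt(head,el); u=np.array([np.cos(np.radians(head)),np.sin(np.radians(head)),0])
    return np.array(c)+gx*u+[0,0,gz]-(0.054+back)*Rm[:,2]
E
python3 - <<'E'
from mv import *
t=tcp([.511,.266,.06],19,30); print(t, tcp([.511,.266,.06],19,30,back=.06))
go([.41,.231,.26],19,30,"A")
E
```

```text
[0.4611 0.2488 0.116 ] [0.412  0.2319 0.146 ]
A shift [-0.1123 -0.0423  0.0437] rot [ 0.0363  1.0471 -0.0629] ang 60.14021834724357
```

carry_out(steps=[-0.112,-0.042,0.044,0.036,1.047,-0.063,0.65,-0.112,-0.042,0.044,0.036,1.047,-0.063,0.65,-0.112,-0.042,0.044,0.036,1.047,-0.063,0.65,-0.112,-0.042,0.044,0.036,1.047,-0.063,0.65,-0.112,-0.042,0.044,0.036,1.047,-0.063,0.65,-0.112,-0.042,0.044,0.036,1.047,-0.063,0.65,-0.112,-0.042,0.044,0.036,1.047,-0.063,0.65,-0.112,-0.042,0.044,0.036,1.047,-0.063,0.65,-0.112,-0.042,0.044,0.036,1.047,-0.063,0.65,-0.112,-0.042,0.044,0.036,1.047,-0.063,0.65])

```text
time_s: 3.2
eef_pos: [0.4102, 0.2422, 0.2638]
eef_rot: [-0.097, 0.86, 0.154, 0.476]
wrist_force: [1.1, 0.4, -0.0]
opening: 0.647
grasp_force: 0.0
```

```bash
python3 - <<'E'
from mv import *
o=ctrl.get_obs(); print(o["eef_pos"],o["q"]); p,R0=cur(); print(R0[:,2], Rt(19,30)[:,2])
im,T=snap("wrist","w2")
cv2.imwrite("pics/w2c.png",im[:,:,::-1])
for P in [(.511,.266,.068),(.5415,.191,.068),(.511,.266,.086)]: print(proj("wrist",P,T))
E
```

```text
[0.4102 0.2422 0.2638] [ 0.2038 -0.3779  2.4612  1.2437  0.1566  0.2629]
[ 0.7891  0.3139 -0.5281] [ 0.8188  0.282  -0.5   ]
[339.9759 321.4635]
[433.0477 318.1826]
[340.5851 312.8179]
```

View pics/w2c.png

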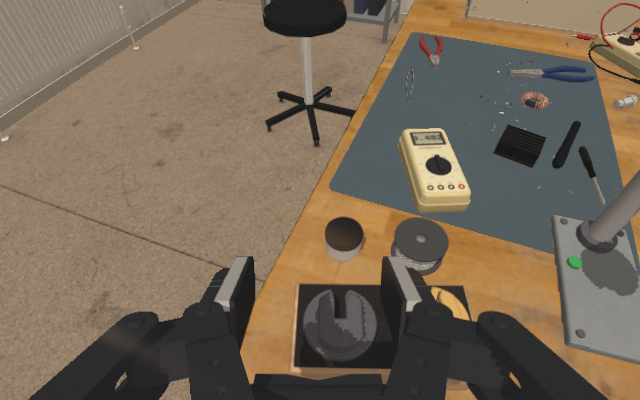

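The view shows steel at (340,325) between the fingers, with brass behind the right finger. The wrist is near singularity, so I'll fit a small kinematic model to choose configurations.

```bash
cat > kin.py <<'E'
from mv import *
from scipy.optimize import least_squares
LO=np.array([-2.99,-.89,.3,-1.14,0,-3.12]);HI=np.array([2.99,2.07,2.58,4.28,2.63,3.12])
E_=lambda s,a:R.from_euler(s,a).as_matrix()
PAR=[.118,.4985,.4847,.255,.173]
def fk(q,P=None):
    off,l1,l2,d,z0=PAR if P is None else P
    c=q[1]+q[2]-np.pi/2; a=np.array([np.cos(c),0,-np.sin(c)]); b=np.array([-np.sin(c),0,-np.cos(c)])
    F=np.c_[-b,np.cross(a,-b),a]; Z=E_("z",q[0])
    Rm=Z@F@E_("z",q[3])@E_("y",-q[4])@E_("z",q[5]-np.pi/2)
    w=np.array([l1*np.sin(q[1])+l2*a[0],off,z0+l1*np.cos(q[1])+l2*a[2]])
    return Z@w+d*Rm[:,2],Rm
def ik(p,Rm,seeds):
    best=None
    for s in seeds:
        r=least_squares(lambda q:np.r_[(fk(q)[0]-p)*5,(R.from_matrix(fk(q)[1].T@Rm)).as_rotvec()],np.clip(s,LO+.01,HI-.01),bounds=(LO,HI))
        if best is None or r.cost<best.cost-1e-9: best=r
    return best
SEEDS=[[h,-.3,2.3,q4,.6,1.5-q4] for h in(-.4,.2) for q4 in(-.8,.8,1.6,3.1,3.9)]
E
python3 - <<'E'
from kin import *
Q=[[1.1327,.1814,1.6078,0,1.3538,-.2063],[.1855,.1767,1.6121,0,1.3531,1.494],[.2038,-.3779,2.4612,1.2437,.1566,.2629]]
Xs=[[.1319,.5593,.3032],[.5294,.2192,.3037],[.4102,.2422,.2638]]
f=least_squares(lambda P:np.ravel([fk(q,P)[0]-x for q,x in zip(Q,Xs)]),PAR); print(f.x,np.abs(f.fun).max())
print(fk(Q[2])[1],cur()[1])
import kin; kin.PAR=list(f.x); open("kin.py","a").write(f"\nPAR={list(map(float,f.x))}\n")
def rep(n,p,h,e):
    r=ik(p,Rt(h,e),SEEDS); print(n,h,e,"err%.4f"%np.sqrt(2*r.cost),r.x)
for e in(20,30):
    rep("steel",tcp([.511,.266,.06],19,e),19,e); rep("stl back",tcp([.511,.266,.06],19,e,back=.06),19,e)
    for h in(-60,-45,-30,-15,0,15,30,45,60,75):
        rep("stand",tcp([.64,.01,.156],h,e),h,e)
        rep("  back",tcp([.64-.07*np.cos(np.radians(h)),.01-.07*np.sin(np.radians(h)),.165],h,e),h,e)
E
```

```text
[0.1174 0.4985 0.4845 0.254  0.172 ] 0.0007546173367604381
[[ 0.4997  0.3572  0.7891]
 [ 0.1719 -0.9338  0.3139]
 [ 0.849  -0.0212 -0.528 ]] [[ 0.499   0.3567  0.7897]
 [ 0.1715 -0.934   0.3135]
 [ 0.8494 -0.021  -0.5273]]
steel 19 20 err0.0369 [ 0.2329  0.2314  2.58    3.0375  0.8765 -1.5393]
stl back 19 20 err0.2205 [ 0.347   0.032   2.58    3.3385  0.5743 -1.7239]
stand -60 20 err0.3564 [ 0.2039  0.3714  2.1559  4.28    1.0653 -2.0496]
  back -60 20 err0.4477 [ 0.3159  0.3445  2.2031  4.28    1.1167 -2.0118]
stand -45 20 err0.1396 [ 0.1822  0.2835  2.198   4.28    0.922  -2.152 ]
  back -45 20 err0.2168 [ 0.2917  0.2302  2.2803  4.28    0.985  -2.1017]
stand -30 20 err0.0000 [ 0.1029  0.1779  2.2691  4.1261  0.7226 -2.1742]
  back -30 20 err0.0000 [ 0.2201  0.0884  2.3486  4.2648  0.7834 -2.2413]
stand -15 20 err0.0000 [-0.0884  0.0861  2.3804  3.4501  0.5634 -1.7741]
  back -15 20 err0.0000 [-0.0451 -0.0614  2.5017  3.5396  0.5482 -1.8402]
stand 0 20 err0.0000 [-0.3186  0.0461  2.4248  2.5975  0.6048 -1.2214]
  back 0 20 err0.0000 [-0.4052 -0.1382  2.5663  2.4295  0.6027 -1.0983]
[... 1628 characters left out ...]
0.4725  0.0189  2.305   1.6991  0.625  -0.5817]
  back 15 30 err0.0000 [-0.6266 -0.1399  2.4254  1.5415  0.7374 -0.5121]
stand 30 30 err0.0000 [-0.5845  0.1019  2.2149  1.4364  0.8979 -0.5729]
  back 30 30 err0.0000 [-0.7543 -0.0021  2.301   1.3263  1.0247 -0.5804]
stand 45 30 err0.0000 [-0.6337  0.2123  2.0806  1.2455  1.1278 -0.6075]
  back 45 30 err0.0000 [-0.7866  0.1577  2.1242  1.1578  1.2392 -0.6414]
stand 60 30 err0.0000 [-0.6364  0.3319  1.9178  1.0886  1.3304 -0.6498]
  back 60 30 err0.0000 [-0.7646  0.3154  1.9175  1.0158  1.4259 -0.6856]
stand 75 30 err0.0000 [-0.6083  0.452   1.7385  0.9538  1.5198 -0.6971]
  back 75 30 err0.0000 [-0.7125  0.4666  1.6932  0.8948  1.6067 -0.7243]
```

```bash
python3 - <<'E'
from kin import *
t=tcp([.511,.266,.06],20,30); up=t+[0,0,.08]
for n,p in(("up",up),("t",t)): print(n,p,ik(p,Rt(20,30),SEEDS).x)
f=go(up,20,30,"up"); go(t,20,30,"down",f)
print("iron tip",tri([ray("side",(305,228)),ray("top",(370,237))]))
E
```

```text
up [0.4614 0.248  0.196 ] [ 0.2044 -0.1135  2.4745  2.6893  0.2897 -1.2078]
t [0.4614 0.248  0.116 ] [ 0.2044  0.1034  2.5364  2.9019  0.5537 -1.4385]
up shift [-0.0305  0.0142  0.078 ] rot [-0.0243  0.0321 -0.0099] ang 2.375792898608529
down shift [-0.0693  0.      0.04  ] rot [0. 0. 0.] ang 0.0
iron tip [ 0.4977 -0.0333  0.1587]
```

carry_out(steps=[-0.03,0.014,0.078,-0.024,0.032,-0.01,0.65,-0.03,0.014,0.078,-0.024,0.032,-0.01,0.65,-0.03,0.014,0.078,-0.024,0.032,-0.01,0.65,-0.03,0.014,0.078,-0.024,0.032,-0.01,0.65,-0.03,0.014,0.078,-0.024,0.032,-0.01,0.65,-0.03,0.014,0.078,-0.024,0.032,-0.01,0.65,-0.03,0.014,0.078,-0.024,0.032,-0.01,0.65,-0.03,0.014,0.078,-0.024,0.032,-0.01,0.65,-0.03,0.014,0.078,-0.024,0.032,-0.01,0.65,-0.03,0.014,0.078,-0.024,0.032,-0.01,0.65])

```text
time_s: 4.25
eef_pos: [0.4615, 0.2491, 0.1972]
eef_rot: [-0.088, 0.853, 0.151, 0.491]
wrist_force: [0.6, 0.2, 0.3]
opening: 0.647
grasp_force: 0.0
```

```bash
python3 - <<'E'
from kin import *
o=ctrl.get_obs(); print(o["eef_pos"],o["q"])
im,T=snap("wrist","w3")
t=tcp([.511,.266,.06],20,30)
go(t+[0,0,.03],20,30,"d1"); go(t,20,30,"down")
for P in [(.511,.266,.068),(.511,.266,.086)]: print(proj("wrist",P,T))
h=cv2.cvtColor(im,cv2.COLOR_RGB2HSV)
w1=np.load("pics/w1.npy")
cv2.imwrite("pics/w3c.png",cv2.resize(im[200:400,200:480,::-1],None,fx=2.5,fy=2.5))
E
```

```text
[0.4615 0.2491 0.1972] [ 0.2078 -0.0041  2.3824  2.7115  0.3038 -1.2282]
d1 shift [-0.0448  0.0011  0.0253] rot [-0.0026  0.0012 -0.0013] ang 0.17827339039164344
down shift [-0.0707  0.0011  0.0403] rot [-0.0026  0.0012 -0.0013] ang 0.17827339039164344
[322.1341 364.0876]
[322.3589 353.9051]
```

View pics/w3c.png

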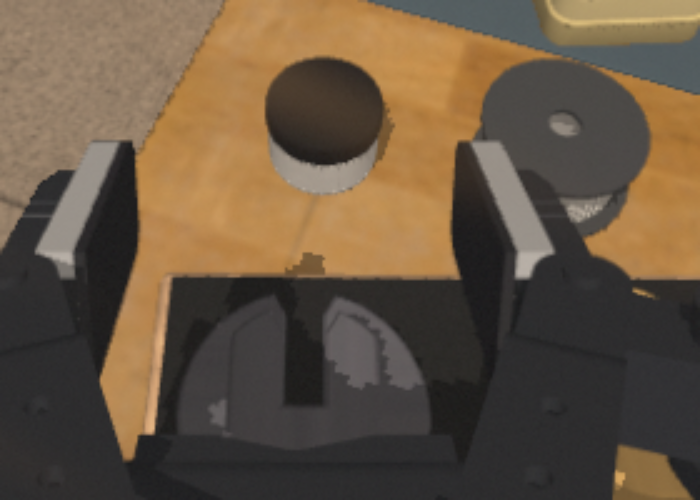

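The crop shows steel's slot opening straight up at crop x 285–325, its inner end at crop (305,405), and the pads either side. I'll triangulate the slot end against the earlier view and check its place in the tool frame.

```bash
python3 - <<'E'
from kin import *
T1=np.load("pics/w1.npy");T3=np.load("pics/w3.npy")
e=tri([ray("wrist",(262,193),T1),ray("wrist",(322,362),T3)]); print("slot end",e,"exp .5063 .2643 .086")
for uv in [(322,362)]: print(onz("wrist",uv,.086,T3))
print("flange sides",onz("wrist",(270.8,366),.068,T3),onz("wrist",(372.8,368),.068,T3))
p,R0=cur()
for P in [(.511,.266,.077),onz("wrist",(322,362),.086,T3)]: print("tool frame",R0.T@(np.array(P)-p))
E
```

```text
slot end [0.5099 0.2658 0.0754] exp .5063 .2643 .086
[0.5065 0.2646 0.086 ]
flange sides [0.4988 0.2957 0.068 ] [0.5195 0.2355 0.068 ]
tool frame [-0.078   0.0013  0.1055]
tool frame [-0.0726  0.001   0.097 ]
```

carry_out(steps=[-0.018,0,0.01,0,0,0,0.65,-0.036,0.001,0.02,0,0,0,0.65,-0.05,0.001,0.028,0,0,0,0.65,-0.058,0.001,0.033,0,0,0,0.65,-0.064,0.001,0.037,0,0,0,0.65,-0.07,0.001,0.04,0,0,0,0.65,-0.07,0.001,0.04,0,0,0,0.65,-0.07,0.001,0.04,0,0,0,0.65,-0.07,0.001,0.04,0,0,0,0.65])

```text
time_s: 5.2
eef_pos: [0.4617, 0.2478, 0.1165]
eef_rot: [-0.088, 0.853, 0.15, 0.492]
wrist_force: [-0.0, -0.1, 0.0]
opening: 0.649
grasp_force: 0.0
```

```bash
python3 - <<'E'
from kin import *
o=ctrl.get_obs(); print(o["eef_pos"],o["q"],o["wrist_force"])
go(tcp([.511,.266,.06],20,30),20,30)
im,T=snap("wrist","w4"); cv2.imwrite("pics/w4c.png",cv2.resize(im[150:400,180:460,::-1],None,fx=2,fy=2))
E
```

```text
[0.4617 0.2478 0.1165] [ 0.2046  0.2861  2.3631  2.9027  0.5616 -1.4384] [-0.0306 -0.0817  0.0182]
 shift [-0.0006 -0.0002  0.0001] rot [-0.0015  0.0015 -0.0019] ang 0.161619781204525
```

View pics/w4c.png

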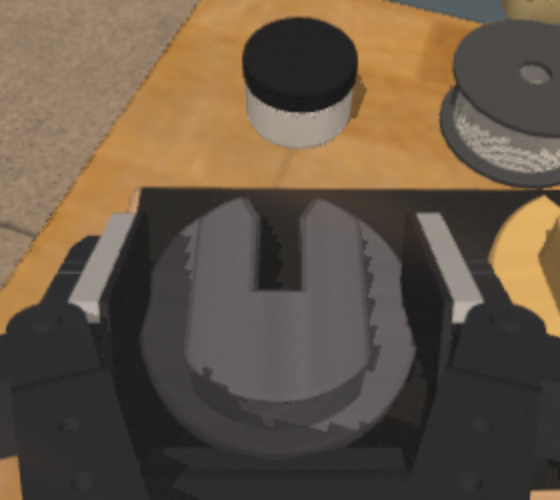

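The crop shows the hub squarely between the pads, slot end at crop (280,290) and the fingers above the flange. Closing.

carry_out(steps=[0,0,0,0,0,0,0.2,0,0,0,0,0,0,0.2,0,0,0,0,0,0,0.2,0,0,0,0,0,0,0.2,0,0,0,0,0,0,0.2,0,0,0,0,0,0,0.2,0,0,0,0,0,0,0.2,0,0,0,0,0,0,0.2])

```text
time_s: 6.05
eef_pos: [0.4616, 0.2477, 0.1165]
eef_rot: [-0.088, 0.853, 0.15, 0.492]
wrist_force: [-3.6, -1.8, 5.7]
opening: 0.4
grasp_force: 59.9
```

```bash
python3 - <<'E'
from kin import *
o=ctrl.get_obs(); print(o["eef_pos"],o["wrist_force"],o["opening"],o["grasp_force"])
im,T=snap("wrist","w5"); p,R0=cur()
# colour profile to find slot in hand: dark slot rows; print gray on column through slot & row across
g=cv2.cvtColor(im,cv2.COLOR_RGB2GRAY); 
print(g[270:310:2,300:345:3])
# waypoints
for pt,h,e in [((.42,.20,.24),10,30),((.46,.10,.28),0,30),((.50,.01,.28),0,30)]:
    r=ik(np.array(pt),Rt(h,e),SEEDS); print(pt,np.sqrt(2*r.cost),r.x)
E
```

```text
[0.4616 0.2477 0.1165] [-3.5868 -1.7694  5.6592] 0.4001738575278473 59.891196156386286
[[ 98  97  77  34  31  30  41  42  43  45  82  98  94  96  97]
 [ 98  96  76  35  30  30  32  41  43  44  82  98  95  97  97]
 [ 99  97  71  35  33  28  31  42  44  44  81  98  95  94  97]
 [ 99  96  71  33  29  31  32  42  46  43  81  98  95  95  95]
 [ 98  97  65  33  30  29  40  43  43  44  81  98  95  96  96]
 [ 98  95  71  30  31  30  40  42  44  41  81  98  94  95  96]
 [ 98  94  64  32  30  31  41  44  42  43  81  97  95  94  96]
 [ 99  93  66  30  31  29  29  43  42  41  81  97  94  94  97]
 [ 98  94  64  31  28  29  31  45  40  43  82  97  96  94  97]
 [ 96  92  60  32  29  33  39  41  42  43  81  97  96  94  96]
 [ 98  90  58  33  31  30  41  43  42  42  75  98  95  95  95]
 [ 96  91  58  31  31  31  29  42  42  41  74  98  95  95  96]
 [ 99  87  71  72  68  68  70  69  73  74  67  99  95  94  97]
 [ 97  96  95  97  95  93  94  95  98  98 102  98  96  96  97]
 [ 98  98  96  98  95  93  93  95  97  99 101  99  96  94  96]
 [ 97  95  97  97  94  92  94  95  97 101 101  99  95  97  96]
 [ 97  97  97  98  94  93  93  95  96  99 101  97  95  95  95]
 [ 96  97  97  98  95  92  92  95  97 100 102  99  96  95  97]
 [ 96  96  97  98  95  92  94  95  97 100 101  98  94  95  97]
 [ 97  96  96  95  95  91  93  96  97  99 101  99  95  96  96]]
(0.42, 0.2, 0.24) 1.420570118618615e-15 [ 0.2032 -0.3425  2.5155  3.4486  0.0823 -1.8625]
(0.46, 0.1, 0.28) 4.325572809203542e-15 [-0.0738 -0.4097  2.4568  0.9234  0.0801  0.612 ]
(0.5, 0.01, 0.28) 1.581065616238229e-15 [-0.3967 -0.3482  2.4219  1.4133  0.3456 -0.0393]
```

```bash
python3 - <<'E'
from kin import *
p,R0=cur(); T5=np.load("pics/w5.npy")
e=onz("wrist",(318,294),.086,T5); print("slot end",e,"disc-in-tool TCP frame",R0.T@(e-p), "nominal gx: ", (e-p)[:2]@[np.cos(np.radians(20)),np.sin(np.radians(20))]+.005)
t=cv2.imread("pics/top0.png");s=cv2.imread("pics/side0.png")
def hull(im,box):
    h=cv2.cvtColor(im,cv2.COLOR_BGR2HSV); m=cv2.inRange(h,(98,110,40),(128,255,255));x0,y0,x1,y1=box
    z=np.zeros_like(m); z[y0:y1,x0:x1]=m[y0:y1,x0:x1]; return cv2.convexHull(np.argwhere(z>0)[:,::-1].astype(np.int32)).reshape(-1,2)
ht=hull(t,(328,146,370,186)); hs=hull(s,(340,178,385,215))
for nm,h in(("top",ht),("side",hs)):
    e=cv2.fitEllipse(h); print(nm,e)
    P=np.array([onz(nm,q,.138)[:2] for q in h])*1000; print(cv2.minEnclosingCircle(P.astype(np.float32)), onz(nm,e[0],.14))
print("tri",tri([ray("top",cv2.fitEllipse(ht)[0]),ray("side",cv2.fitEllipse(hs)[0])]))
# stem in side: thin light vertical line, crop->px
for uv in [(363.2,190.5),(364.4,145)]: pass
g=cv2.cvtColor(s,cv2.COLOR_BGR2GRAY)
for r in (145,155,165,175,185): print(r,g[r,355:375])
f=go(p+[0,0,.12],20,30,"lift"); go((.50,.01,.245),0,30,"stage",f)
E
```

```text
slot end [0.5063 0.2654 0.086 ] disc-in-tool TCP frame [-0.0023 -0.0013  0.0568] nominal gx:  0.053012395057448675
top ((347.596435546875, 165.28831481933594), (31.204429626464844, 31.422557830810547), 86.49635314941406)
((642.56640625, 6.3770928382873535), 32.15321350097656) [0.6418 0.0063 0.14  ]
side ((362.6028137207031, 195.3252410888672), (26.46285057067871, 30.556982040405273), 79.14308166503906)
((645.4171142578125, 4.386744976043701), 38.05418014526367) [0.6426 0.0009 0.14  ]
tri [0.6443 0.0055 0.1348]
145 [108 130 157 179 193 199 197 184 161 136 129 137 146 154 159 165 162 152
 140 131]
155 [ 53  44  45  43  41  42  57  87 114 122 129 155 183 197 203 204 205 205
 204 200]
165 [189 198 200 202 203 202 194 170 142 136 152 161 156 143 136 133 130 129
 124 120]
175 [161 159 159 156 151 142 134 129 126 120 111 106 101  97  95  96  97  97
  97  96]
185 [ 98  95  91  91  92 101 117 125 124 112  98  91  90  88  86  84  82  82
  80  85]
lift shift [ 0.1039 -0.0003 -0.0601] rot [-0.0013  0.001  -0.002 ] ang 0.14508136158562857
stage shift [-0.0152  0.2365 -0.0435] rot [-0.3023  0.      0.1745] ang 19.999999999999993
```

carry_out(steps=[0.02,0,-0.012,0,0,0,0.2,0.052,0,-0.03,0,0,0,0.2,0.09,0,-0.052,0,0,0,0.2,0.104,0,-0.06,0,0,0,0.2,0.104,0,-0.06,0,0,0,0.2,0.104,0,-0.06,0,0,0,0.2])

```text
time_s: 6.7
eef_pos: [0.4611, 0.2472, 0.2348]
eef_rot: [-0.087, 0.854, 0.15, 0.49]
wrist_force: [-0.1, 0.7, -3.3]
opening: 0.404
grasp_force: 60.8
```

```bash
python3 - <<'E'
from kin import *
o=ctrl.get_obs(); print(o["eef_pos"],o["q"],o["wrist_force"],o["opening"],o["grasp_force"])
go((.49,.006,.245),0,30,"stage")
E
```

```text
[0.4611 0.2472 0.2348] [ 0.2037 -0.1288  2.3769  2.4195  0.1918 -0.9296] [-0.0905  0.7238 -3.289 ] 0.4040316188200573 60.77748989453539
stage shift [-0.0186  0.2365 -0.0531] rot [-0.3028  0.0046  0.1733] ang 19.99093929753168
```

carry_out(steps=[-0.002,0.03,-0.007,-0.04,0,0.02,0.2,-0.005,0.065,-0.015,-0.08,0,0.05,0.2,-0.008,0.1,-0.023,-0.13,0,0.075,0.2,-0.011,0.135,-0.031,-0.18,0,0.1,0.2,-0.014,0.17,-0.039,-0.22,0,0.13,0.2,-0.017,0.205,-0.047,-0.26,0,0.15,0.2,-0.019,0.236,-0.053,-0.303,0.005,0.173,0.2,-0.019,0.236,-0.053,-0.303,0.005,0.173,0.2,-0.019,0.236,-0.053,-0.303,0.005,0.173,0.2,-0.019,0.236,-0.053,-0.303,0.005,0.173,0.2,-0.019,0.236,-0.053,-0.303,0.005,0.173,0.2,-0.019,0.236,-0.053,-0.303,0.005,0.173,0.2,-0.019,0.236,-0.053,-0.303,0.005,0.173,0.2])

```text
time_s: 8.0
eef_pos: [0.4904, 0.0075, 0.2455]
eef_rot: [-0.001, 0.866, 0.001, 0.501]
wrist_force: [-0.1, 0.3, -3.3]
opening: 0.4
grasp_force: 61.2
```

```bash
python3 - <<'E'
from kin import *
o=ctrl.get_obs(); print(o["eef_pos"],o["eef_rot"],o["q"],o["wrist_force"],o["opening"])
im,T=snap("wrist","w6"); snap("side","s6"); snap("top","t6")
for P in [(.6425,.006,.156),(.6425,.006,.22),(.6425,.006,.279)]: print(proj("wrist",P,T))
go((.49,.006,.245),0,30,"stage")
cv2.imwrite("pics/w6c.png",cv2.resize(im[60:360,140:500,::-1],None,fx=2,fy=2))
E
```

```text
[0.4904 0.0075 0.2455] [-0.0007  0.8656  0.0005  0.5008] [-0.4138 -0.2782  2.4636  1.7127  0.3616 -0.3673] [-0.1122  0.313  -3.3268] 0.4002876188625528
[322.006  204.3644]
[322.9351 131.794 ]
[324.1948  30.7909]
stage shift [-0.0008  0.0011 -0.0001] rot [-0.001  -0.0021  0.    ] ang 0.1331668808340462
```

View pics/w6c.png

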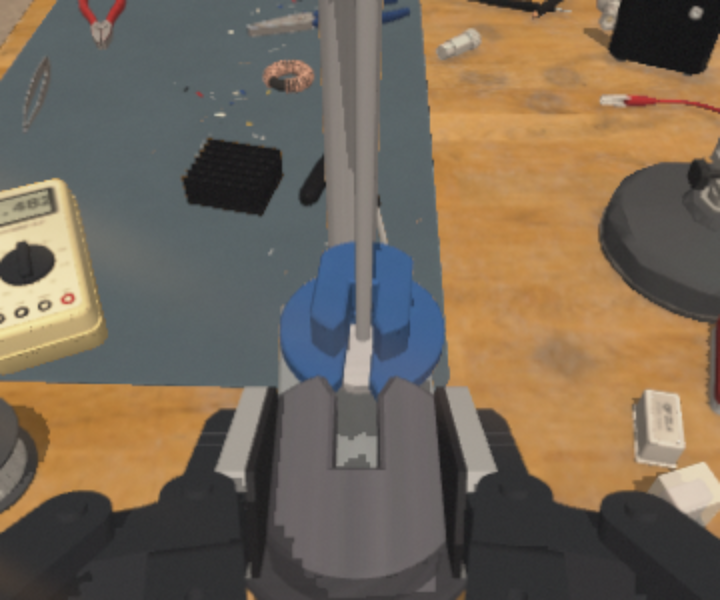

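The view shows the stem at px (322,205) leaning through (324,131), the slot centre near px 319 and the blue mass in line. I need about 3 mm to the right, then lower to 4 mm clearance and slide in.

carry_out(steps=[-0.012,0.001,0.007,0,0,0,0.2,-0.025,0.003,0.0145,0,0,0,0.2,-0.015,0.003,0.032,0,0,0,0.2,-0.005,0.003,0.049,0,0,0,0.2,0.005,0.003,0.066,0,0,0,0.2,0.01,0.003,0.075,0,0,0,0.2,0.014,0.003,0.082,0,0,0,0.2,0.018,0.003,0.089,0,0,0,0.2,0.018,0.003,0.089,0,0,0,0.2,0.018,0.003,0.089,0,0,0,0.2,0.018,0.003,0.089,0,0,0,0.2])

```text
time_s: 9.25
eef_pos: [0.5761, 0.0039, 0.2166]
eef_rot: [-0.0, 0.866, -0.0, 0.501]
wrist_force: [-0.1, 0.1, -2.3]
opening: 0.401
grasp_force: 61.1
```

```bash
python3 - <<'E'
from kin import *
o=ctrl.get_obs(); p,R0=cur(); print(o["eef_pos"],o["eef_rot"],o["wrist_force"],o["opening"])
im,T=snap("wrist","w7")
print("disc centre",p+[.053,.0013,-.0565])
g=cv2.cvtColor(im,cv2.COLOR_RGB2GRAY)
for r in range(200,300,8): print(r,g[r,300:345:2])
E
```

```text
[0.5761 0.0039 0.2166] [-0.0003  0.8657 -0.0001  0.5006] [-0.084   0.0992 -2.3111] 0.4007132988566889
disc centre [0.6291 0.0052 0.1601]
200 [135 136 137 119 126 136 137 139 137 136 134 119 107 113 162 121  99  99
  99  99  98  97  98]
208 [134 135 137 137 125 135 138 137 136 136 132 116 108  94 124 164 107  99
 100 100  98 100  99]
216 [131 134 137 135 123 132 138 137 137 134 131 113 107 101  99 140 166 122
 100 100  99 100 100]
224 [131 132 133 133 120 130 136 136 135 135 130 111 109 101 100 102 104 101
 101 101 101 102 100]
232 [131 132 133 134 119 129 134 135 134 134 130 111 110 103 102 103 101 103
 102 102 102 101 103]
240 [131 135 135 136 120 130 135 135 135 134 129 110 108 102 103 103 104 104
 104 104 104 105 103]
248 [107 118 117 113 106 129 136 136 136 134 130  93  88 100 101 102 104 104
  95  96 103 104 104]
256 [110 108  95  90  94 128 136 138 137 135 130  78  68  98  98  80  84 107
 107 106 108 108 109]
264 [108 107 100  95  66 126 136 138 136 137 130  73  65  96  82  88 109 105
 105 106 106 108 108]
272 [108 107  99  88  64 101 135 138 137 135 130  71  62  98  72  86 101 107
 105 104 105 106 108]
280 [109 107  97  74  62 117 134 138 136 136 129  97  96  97  82  86  97 107
 106 105 105 105 108]
288 [107 107  94  66  57 116 134 138 137 135 129  73  69  76  76  86  97 107
 105 105 105 106 107]
296 [107 106 106 106 106 105 104 104 102 103 106 106 108 108 111 112 109 106
 103 106 104 107 107]
```

carry_out(steps=[0.002,0,0.004,0,0,0,0.2,0.004,0,0.008,0,0,0,0.2,0.0065,0,0.0113,0,0,0,0.2,0.0065,0,0.0113,0,0,0,0.2,0.0065,0,0.0113,0,0,0,0.2])

```text
time_s: 9.8
eef_pos: [0.5898, 0.0039, 0.2168]
eef_rot: [-0.0, 0.866, 0.0, 0.501]
wrist_force: [-0.5, 0.2, -2.3]
opening: 0.405
grasp_force: 61.3
```

```bash
python3 - <<'E'
from kin import *
o=ctrl.get_obs(); p,R0=cur(); print(o["eef_pos"],o["wrist_force"],o["torque"],"disc",p+[.053,.0013,-.0565])
im,T=snap("wrist","w8"); snap("top","t8"); snap("side","s8")
h=cv2.cvtColor(im,cv2.COLOR_RGB2HSV); g=cv2.cvtColor(im,cv2.COLOR_RGB2GRAY)
for r in range(240,320,8): print(r,g[r,300:345:2])
t=cv2.imread("pics/t8.png")
cv2.imwrite("pics/t8c.png",cv2.resize(t[130:200,310:390],None,fx=7,fy=7,interpolation=cv2.INTER_CUBIC))
E
```

```text
[0.5898 0.0039 0.2168] [-0.4503  0.1654 -2.2894] [0.0474 0.8196 0.0014] disc [0.6428 0.0052 0.1603]
240 [136 134 137 120 129 135 136 137 137 134 132 122 110 105 103 103 103 103
 105 103 103 102 103]
248 [109 118 140 121 127 135 137 139 138 135 132 120 109 103 104 103 103 104
  96  99 104 104 105]
256 [110 110  94  91 125 135 139 138 138 137 133 116 108 103 103  82  84 108
 108 107 108 109 110]
264 [109 108 101  97 122 135 139 140 138 137 133 117 109  94  81  87 109 107
 108 105 106 108 110]
272 [111 108  99  89 117 134 139 139 138 136 134  91  64  64  62  87 103 106
 106 107 106 107 110]
280 [109 107  97  75 114 133 140 139 138 138 134  91  65  97  83  87  99 108
 106 106 107 107 108]
288 [109 107  95  65  96 131 138 138 138 136 132  80  63  96  76  87  98 108
 107 106 105 107 109]
296 [107 108 107 107 108 105 106 103 102 104 107 107 108 111 110 113 110 109
 106 107 105 106 108]
304 [108 107 106 107 107 105 105 104 104 104 106 108 108 111 112 112 109 108
 105 105 106 105 107]
312 [108 106 107 109 108 106 104 103 102 104 106 107 106 110 112 112 110 109
 105 106 106 106 106]
```

carry_out(steps=[0.0005,0,0.0009,0,0,0,0.2,0.001,0,0.0017,0,0,0,0.2,0.001,0,0.0017,0,0,0,0.2])

```text
time_s: 10.25
eef_pos: [0.591, 0.0039, 0.2166]
eef_rot: [-0.0, 0.866, -0.0, 0.501]
wrist_force: [-12.4, -0.3, 4.5]
opening: 0.402
grasp_force: 63.1
```

carry_out(steps=[0.0005,0,0.0009,0,0,0,0.2,0.001,0,0.0017,0,0,0,0.2,0.001,0,0.0017,0,0,0,0.2])

```text
time_s: 10.55
eef_pos: [0.5914, 0.004, 0.2164]
eef_rot: [-0.0, 0.866, -0.001, 0.5]
wrist_force: [-41.9, -2.4, 22.2]
opening: 0.411
grasp_force: 66.9
```

carry_out(steps=[-0.003,0,-0.0052,0,0,0,0.2,-0.003,0,-0.0052,0,0,0,0.2,-0.0048,0,-0.0042,0,0,0,0.2,-0.0055,0,-0.0037,0,0,0,0.2,-0.0055,0,-0.0037,0,0,0,0.2])

```text
time_s: 11.05
eef_pos: [0.5878, 0.0038, 0.2136]
eef_rot: [-0.0, 0.866, -0.0, 0.501]
wrist_force: [-0.4, 0.2, -3.1]
opening: 0.401
grasp_force: 61.3
```

carry_out(steps=[-0.0009,0,0.0005,0,0,0,0.2,-0.0009,0,0.0005,0,0,0,0.2])

```text
time_s: 11.25
eef_pos: [0.5877, 0.0038, 0.2126]
eef_rot: [-0.0, 0.866, -0.0, 0.501]
wrist_force: [-0.1, -0.0, -2.0]
opening: 0.402
grasp_force: 61.3
```

carry_out(steps=[-0.0009,0,0.0005,0,0,0,0.2,-0.0009,0,0.0005,0,0,0,0.2])

```text
time_s: 11.45
eef_pos: [0.588, 0.0038, 0.2123]
eef_rot: [-0.0, 0.865, 0.0, 0.501]
wrist_force: [-0.1, 0.7, -0.8]
opening: 0.404
grasp_force: 61.5
```

carry_out(steps=[-0.0009,0,0.0005,0,0,0,0.2,-0.0009,0,0.0005,0,0,0,0.2])

```text
time_s: 11.65
eef_pos: [0.5884, 0.0038, 0.2122]
eef_rot: [-0.0, 0.865, 0.0, 0.502]
wrist_force: [-2.8, 1.1, 4.2]
opening: 0.404
grasp_force: 62.2
```

carry_out(steps=[0,0,0,0,0,0,0.6,0,0,0,0,0,0,0.6,0,0,0,0,0,0,0.6,0,0,0,0,0,0,0.6,0,0,0,0,0,0,0.6])

```text
time_s: 12.15
eef_pos: [0.5876, 0.0038, 0.2107]
eef_rot: [-0.0, 0.866, -0.0, 0.501]
wrist_force: [-0.2, 0.7, 0.5]
opening: 0.599
grasp_force: 0.0
```

carry_out(steps=[0,0,-0.01,0,0,0,0.6,0,0,-0.025,0,0,0,0.6,0,0,-0.045,0,0,0,0.6,0,0,-0.07,0,0,0,0.6,0,0,-0.07,0,0,0,0.6,0,0,-0.07,0,0,0,0.6])

```text
time_s: 12.75
eef_pos: [0.5272, 0.0036, 0.2465]
eef_rot: [0.0, 0.865, -0.0, 0.502]
wrist_force: [0.3, 0.5, -0.2]
opening: 0.603
grasp_force: 0.0
```

```bash
python3 - <<'E'
from kin import *
o=ctrl.get_obs(); p,R0=cur(); print(o["time_s"],o["eef_pos"],o["wrist_force"],o["q"])
im,T=snap("wrist","w9"); t,_=snap("top","t9"); s,_=snap("side","s9")
a=cv2.resize(im[100:300,200:440,::-1],(600,500)); b=cv2.resize(s[110:230,330:410,::-1],(200,300)); c=cv2.resize(t[130:200,320:375,::-1],(200,200))
b=np.vstack([b,cv2.resize(c,(200,200))]); cv2.imwrite("pics/m9.png",np.hstack([a,b]))
E
```

```text
12.75 [0.5272 0.0036 0.2465] [ 0.278   0.5456 -0.1633] [-0.3738 -0.1599  2.3744  1.8407  0.3348 -0.4773]
```

View pics/m9.png

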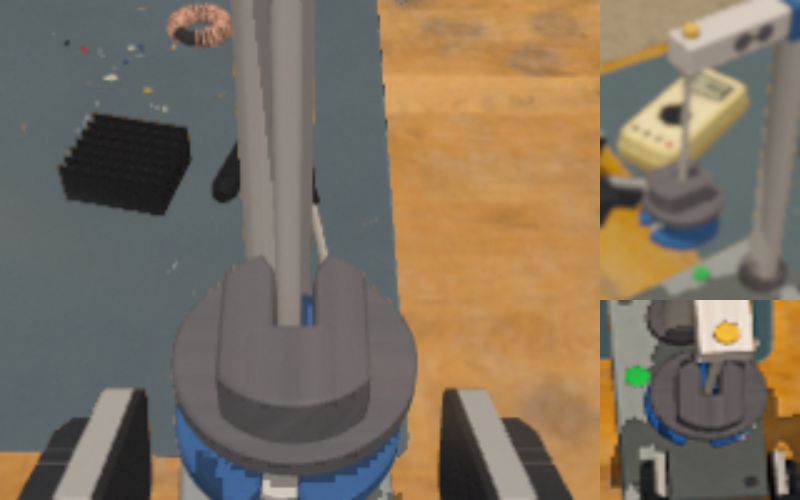

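The composite shows steel flat on blue, the stem inside its slot at crop (295,300) and the fingers clear. Now the brass mass.

```bash
python3 - <<'E'
from kin import *
t=tcp([.5415,.191,.06],21,30); up=t+[0,0,.08]
for p in(up,t): r=ik(p,Rt(21,30),SEEDS); print(p,r.cost,r.x)
go(up,21,30,"up")
E
```

```text
[0.4922 0.1721 0.196 ] 3.726486493619329e-21 [-0.0855 -0.1288  2.487   2.0555  0.4417 -0.7656]
[0.4922 0.1721 0.116 ] 6.843436674093521e-26 [-0.0855  0.0921  2.5501  2.4364  0.6232 -1.2042]
up shift [-0.0605 -0.1684 -0.0057] rot [ 0.317  -0.0017 -0.1838] ang 20.99791593158569
```

carry_out(steps=[-0.009,-0.025,-0.02,0.04,0,-0.02,0.62,-0.017,-0.05,-0.02,0.09,0,-0.05,0.62,-0.027,-0.08,-0.015,0.14,0,-0.08,0.62,-0.036,-0.11,-0.012,0.19,0,-0.11,0.62,-0.046,-0.14,-0.01,0.25,0,-0.15,0.62,-0.06,-0.168,-0.006,0.317,-0.002,-0.184,0.62,-0.06,-0.168,-0.006,0.317,-0.002,-0.184,0.62,-0.06,-0.168,-0.006,0.317,-0.002,-0.184,0.62,-0.06,-0.168,-0.006,0.317,-0.002,-0.184,0.62,-0.06,-0.168,-0.006,0.317,-0.002,-0.184,0.62])

```text
time_s: 13.9
eef_pos: [0.4924, 0.1711, 0.1974]
eef_rot: [-0.09, 0.851, 0.157, 0.492]
wrist_force: [-0.1, 0.3, 0.0]
opening: 0.619
grasp_force: 0.0
```

```bash
python3 - <<'E'
from fit import *
from kin import *
o=ctrl.get_obs(); p,R0=cur(); print(o["eef_pos"])
im,T=snap("wrist","w10"); bgr=im[:,:,::-1].copy()
print("pred c",proj("wrist",(.5415,.191,.068),T), "slot end top",proj("wrist",(.5415-.0047,.191-.0017,.086),T))
m=mask(bgr,"brass",(230,290,410,400)); ys,xs=np.nonzero(m); print(xs.min(),xs.max(),ys.min(),ys.max())
for r in range(310,375,4):
    x=np.nonzero(m[r])[0]
    if len(x): 
        gaps=np.nonzero(np.diff(x)>3)[0]; print(r,x[0],x[-1],[(x[i],x[i+1]) for i in gaps])
t=tcp([.5415,.191,.06],21,30)
go(t,21,30,"down")
E
```

```text
[0.4924 0.1711 0.1974]
pred c [317.8795 363.6888] slot end top [317.7839 362.066 ]
254 392 290 383
310 255 380 []
314 266 382 [(np.int64(266), np.int64(273)), (np.int64(273), np.int64(278))]
318 325 383 [(np.int64(330), np.int64(374))]
322 296 384 [(np.int64(303), np.int64(323)), (np.int64(340), np.int64(375))]
326 288 385 [(np.int64(305), np.int64(322)), (np.int64(347), np.int64(374))]
330 284 386 [(np.int64(307), np.int64(322)), (np.int64(351), np.int64(372))]
334 280 388 [(np.int64(307), np.int64(322)), (np.int64(355), np.int64(372))]
338 277 389 [(np.int64(308), np.int64(323)), (np.int64(358), np.int64(377))]
342 274 390 [(np.int64(308), np.int64(323)), (np.int64(361), np.int64(377))]
346 272 391 [(np.int64(308), np.int64(323)), (np.int64(363), np.int64(377))]
350 270 392 [(np.int64(309), np.int64(324)), (np.int64(365), np.int64(377))]
354 269 392 [(np.int64(309), np.int64(324)), (np.int64(366), np.int64(376))]
358 268 391 [(np.int64(309), np.int64(325)), (np.int64(367), np.int64(376))]
362 267 390 [(np.int64(309), np.int64(324)), (np.int64(368), np.int64(377))]
366 267 388 [(np.int64(368), np.int64(375))]
370 267 387 [(np.int64(368), np.int64(380))]
374 288 386 [(np.int64(348), np.int64(380))]
down shift [-0.0705 -0.0011  0.0409] rot [ 0.0017 -0.0009  0.0003] ang 0.11354937729692544
```

carry_out(steps=[-0.018,0,0.01,0,0,0,0.62,-0.036,-0.001,0.02,0,0,0,0.62,-0.05,-0.001,0.028,0,0,0,0.62,-0.058,-0.001,0.033,0,0,0,0.62,-0.064,-0.001,0.037,0,0,0,0.62,-0.07,-0.001,0.041,0,0,0,0.62,-0.07,-0.001,0.041,0,0,0,0.62,-0.07,-0.001,0.041,0,0,0,0.62])

```text
time_s: 14.75
eef_pos: [0.4922, 0.1728, 0.1159]
eef_rot: [-0.091, 0.851, 0.158, 0.492]
wrist_force: [0.1, -0.9, -0.4]
opening: 0.62
grasp_force: 0.0
```

carry_out(steps=[0,0,0,0,0,0,0.2,0,0,0,0,0,0,0.2,0,0,0,0,0,0,0.2,0,0,0,0,0,0,0.2,0,0,0,0,0,0,0.2,0,0,0,0,0,0,0.2])

```text
time_s: 15.35
eef_pos: [0.4924, 0.1728, 0.1165]
eef_rot: [-0.091, 0.851, 0.158, 0.493]
wrist_force: [-2.5, -2.4, 5.7]
opening: 0.408
grasp_force: 59.9
```

```bash
python3 - <<'E'
from fit import *
from kin import *
o=ctrl.get_obs(); p,R0=cur(); print(o["eef_pos"],o["wrist_force"],o["opening"],o["grasp_force"])
im,T=snap("wrist","w11"); m=mask(im[:,:,::-1].copy(),"brass",(240,200,400,380))
for r in list(range(256,310,4)):
    x=np.nonzero(m[r])[0]
    if len(x): print(r,x[0],x[-1],[(int(x[i]),int(x[i+1])) for i in np.nonzero(np.diff(x)>3)[0]])
col=m[:,318]; print(np.nonzero(col)[0][[0,-1]])
for h in(65,70,75):
  st=tcp([.641,.006,.182],h,30)
  for b in(0,.09):
    u=np.array([np.cos(np.radians(h)),np.sin(np.radians(h)),0]); q=st-b*u; r=ik(q,Rt(h,30),SEEDS); print(h,b,q,r.cost,r.x)
E
```

```text
[0.4924 0.1728 0.1165] [-2.4761 -2.3656  5.7468] 0.40784751359714655 59.94884012576995
256 281 399 [(302, 325), (353, 392)]
260 278 399 [(304, 324), (357, 392)]
264 278 399 [(304, 324), (357, 393)]
268 278 399 [(305, 324), (357, 397)]
272 277 399 [(305, 325), (357, 398)]
276 277 399 [(305, 325), (358, 399)]
280 277 399 [(305, 325), (358, 399)]
284 276 359 [(305, 326)]
288 276 359 [(305, 326)]
292 276 360 [(306, 326)]
296 275 360 []
300 275 360 []
304 275 361 []
308 274 361 []
[242 379]
65 0 [ 0.6187 -0.0418  0.238 ] 1.0066720160864791e-21 [-0.6345  0.3444  1.8329  1.0316  1.4254 -0.6195]
65 0.09 [ 0.5807 -0.1234  0.238 ] 5.375719602968381e-31 [-0.7868  0.3555  1.8169  0.951   1.5329 -0.6843]
70 0 [ 0.623  -0.0436  0.238 ] 1.9626477558802122e-19 [-0.6249  0.3858  1.7732  0.9901  1.4895 -0.6381]
70 0.09 [ 0.5922 -0.1282  0.238 ] 1.6374564717250874e-25 [-0.7666  0.4096  1.7379  0.9138  1.5925 -0.6976]
75 0 [ 0.6273 -0.045   0.238 ] 1.934614665036796e-18 [-0.6127  0.4268  1.7122  0.95    1.5527 -0.6573]
75 0.09 [ 0.604  -0.1319  0.238 ] 9.191885038702793e-22 [-0.7444  0.4628  1.6574  0.8783  1.6526 -0.7106]
```

carry_out(steps=[0.02,0,-0.012,0,0,0,0.2,0.052,0,-0.03,0,0,0,0.2,0.09,0,-0.052,0,0,0,0.2,0.108,0,-0.062,0,0,0,0.2,0.108,0,-0.062,0,0,0,0.2])

```text
time_s: 15.9
eef_pos: [0.493, 0.173, 0.2438]
eef_rot: [-0.09, 0.85, 0.159, 0.494]
wrist_force: [-0.5, 0.7, -2.7]
opening: 0.405
grasp_force: 61.0
```

```bash
python3 - <<'E'
from kin import *
o=ctrl.get_obs(); p,R0=cur(); print(o["eef_pos"],o["wrist_force"],o["opening"])
u=np.array([np.cos(np.radians(72)),np.sin(np.radians(72)),0]); st=np.array([.641,.0042,.262])-(.053+.085)*u
f=None
for n,pt,h in [("w1",(.45,.06,.27),30),("w2",(.49,-.09,.28),55),("stage",st,72)]:
    r=ik(np.array(pt),Rt(h,30),SEEDS); print(pt,r.cost,r.x,"wrist",np.array(pt)-.254*Rt(h,30)[:,2]); go(pt,h,30,n)
E
```

```text
[0.493  0.173  0.2438] [-0.4634  0.7162 -2.7315] 0.40536719769676155
(0.45, 0.06, 0.27) 1.0467644109548345e-22 [-0.6507 -0.3812  2.4647  1.243   1.0043 -0.3089] wrist [ 0.2595 -0.05    0.397 ]
w1 shift [-0.0176  0.0902 -0.0829] rot [ 0.1378 -0.0041 -0.0745] ang 8.980235982089924
(0.49, -0.09, 0.28) 7.394114585784433e-27 [-0.9008  0.0612  2.0822  0.9818  1.508  -0.6317] wrist [ 0.3638 -0.2702  0.407 ]
w2 shift [-0.0176  0.2446 -0.1019] rot [ 0.5161 -0.0031 -0.2919] ang 33.97538239507458
[ 0.5984 -0.127   0.262 ] 1.3175169632687554e-25 [-0.7531  0.4055  1.686   0.9041  1.6414 -0.6645] wrist [ 0.5304 -0.3363  0.389 ]
stage shift [ 0.0101  0.318  -0.0165] rot [ 0.7733 -0.0023 -0.4399] ang 50.974779536806096
```

carry_out(steps=[-0.006,0.03,-0.028,0.046,0,-0.025,0.2,-0.012,0.06,-0.055,0.092,0,-0.05,0.2,-0.018,0.09,-0.083,0.138,0,-0.075,0.2,-0.018,0.12,-0.087,0.21,0,-0.12,0.2,-0.018,0.15,-0.09,0.29,0,-0.16,0.2,-0.018,0.18,-0.094,0.36,0,-0.2,0.2,-0.018,0.21,-0.098,0.44,0,-0.25,0.2,-0.018,0.245,-0.102,0.516,-0.003,-0.292,0.2,-0.018,0.245,-0.102,0.516,-0.003,-0.292,0.2,-0.011,0.263,-0.08,0.58,-0.003,-0.33,0.2,-0.004,0.282,-0.06,0.645,-0.003,-0.367,0.2,0.003,0.3,-0.038,0.71,-0.003,-0.404,0.2,0.01,0.318,-0.0165,0.773,-0.002,-0.44,0.2,0.01,0.318,-0.0165,0.773,-0.002,-0.44,0.2,0.01,0.318,-0.0165,0.773,-0.002,-0.44,0.2,0.01,0.318,-0.0165,0.773,-0.002,-0.44,0.2,0.01,0.318,-0.0165,0.773,-0.002,-0.44,0.2])

```text
time_s: 17.6
eef_pos: [0.5967, -0.1266, 0.2577]
eef_rot: [-0.296, 0.702, 0.508, 0.403]
wrist_force: [0.3, -0.5, -1.0]
opening: 0.406
grasp_force: 61.4
```

```bash
python3 - <<'E'
from fit import *
from kin import *
o=ctrl.get_obs(); p,R0=cur(); print(o["time_s"],o["eef_pos"],o["wrist_force"],o["q"])
u=np.array([np.cos(np.radians(72)),np.sin(np.radians(72)),0]); st=np.array([.641,.0042,.262])-(.053+.085)*u
go(st,72,30)
im,T=snap("wrist","w12"); bgr=im[:,:,::-1].copy()
for z in(.19,.21,.23,.25): print(z,proj("wrist",(.641,.0042,z),T))
g=cv2.cvtColor(im,cv2.COLOR_RGB2GRAY)
for r in (60,90,120,150,170): print(r,g[r,290:350:2])
m=mask(bgr,"brass",(240,180,400,380))
for r in range(240,300,6):
    x=np.nonzero(m[r])[0]
    if len(x): print(r,x[0],x[-1],[(int(x[i]),int(x[i+1])) for i in np.nonzero(np.diff(x)>3)[0]])
E
```

```text
17.6 [ 0.5967 -0.1266  0.2577] [ 0.3358 -0.4719 -0.9866] [-0.7449  0.4812  1.5876  0.9085  1.651  -0.637 ]
 shift [ 0.0037  0.0017 -0.002 ] rot [-0.0018  0.0003 -0.0053] ang 0.3195619924930376
0.19 [321.5035 198.7513]
0.21 [321.5754 176.297 ]
0.23 [321.6556 150.6222]
0.25 [321.7453 121.0338]
60 [140 142 144 139 142 143 144 142 117 136 133 138 148 143 140 140 140 141
 142 141 141 142 141 139 140 139 140 139 139 140]
90 [147 143 141 139 142 145 142 142 145 139 139 139 138 146 123 112 120 125
 125 116 144 139 137 135 143 139 141 145 145 147]
120 [141 136 138 143 140 126 132 141 121 125 141 141 143 142 128 135 131 126
 123 119 132 130 107 100 101  99 100  97  99  99]
150 [159 161 162 164 160 163 160 155 145 147 102 100 100 100 124 135 132 125
 123  99  98  98 198 225 229 227 227 228 228 227]
170 [ 79  81  81  81  80  81  97 138 130 136 129 132 139 147 129 134 131 125
 121 166 163 163 165 168 196 217 223 215 228 230]
240 240 279 []
246 240 280 []
252 240 345 [(298, 328)]
258 240 355 [(259, 278), (302, 324)]
264 240 357 [(256, 278), (304, 324)]
270 240 357 [(241, 278), (304, 325)]
276 277 358 [(304, 325)]
282 276 358 [(305, 326)]
288 276 359 [(305, 326)]
294 275 360 [(305, 326)]
```

```bash
python3 - <<'E'
from kin import *
np.set_printoptions(precision=5,suppress=True)
p,R0=cur(); H=np.array(ctrl.camera_params("wrist")["hand_eye"]); print(H)
for fn in("w5","w12"):
    T=np.load(f"pics/{fn}.npy"); Tt=T@np.linalg.inv(H)
    for uv in[(317.5,290),(315.5,290),(322.6,150),(322.6,170)]:
        c,d=ray("wrist",uv,H); print(fn,uv,"tool-frame ray at z=.05:",c+d*(.05-c[2])/d[2],"at z=.14:",c+d*(.14-c[2])/d[2])
    print(Tt)
s=R0.T@(np.array([.641,.0042,.21])-p); print("stem tool",s)
E
```

```text
[[-0.00032 -0.95501 -0.29658  0.07587]
 [ 1.      -0.0002  -0.00043 -0.00056]
 [ 0.00035 -0.29658  0.95501 -0.06857]
 [ 0.       0.       0.       1.     ]]
w5 (317.5, 290) tool-frame ray at z=.05: [ 0.00464 -0.00066  0.05   ] at z=.14: [-0.04942 -0.00073  0.14   ]
w5 (315.5, 290) tool-frame ray at z=.05: [ 0.00464 -0.00142  0.05   ] at z=.14: [-0.04942 -0.00207  0.14   ]
w5 (322.6, 150) tool-frame ray at z=.05: [0.058   0.00108 0.05   ] at z=.14: [0.04444 0.00232 0.14   ]
w5 (322.6, 170) tool-frame ray at z=.05: [0.05116 0.0011  0.05   ] at z=.14: [0.03241 0.00236 0.14   ]
[[ 0.47127  0.34213  0.81293  0.46043]
 [ 0.16994 -0.93965  0.29695  0.24815]
 [ 0.86546 -0.0018  -0.50097  0.11646]
 [ 0.       0.       0.       1.     ]]
w12 (317.5, 290) tool-frame ray at z=.05: [ 0.00464 -0.00066  0.05   ] at z=.14: [-0.04942 -0.00073  0.14   ]
w12 (315.5, 290) tool-frame ray at z=.05: [ 0.00464 -0.00142  0.05   ] at z=.14: [-0.04942 -0.00207  0.14   ]
w12 (322.6, 150) tool-frame ray at z=.05: [0.058   0.00108 0.05   ] at z=.14: [0.04444 0.00232 0.14   ]
w12 (322.6, 170) tool-frame ray at z=.05: [0.05116 0.0011  0.05   ] at z=.14: [0.03241 0.00236 0.14   ]
[[ 0.15959  0.95071  0.26588  0.59672]
 [ 0.4741  -0.31005  0.82407 -0.12663]
 [ 0.86588 -0.00546 -0.50022  0.25775]
 [ 0.       0.       0.       1.     ]]
stem tool [0.02767 0.0016  0.14366]
```

carry_out(steps=[0,0,0,0,0,0,0.2,0,0,0,0,0,0,0.2,0,0,0,0,0,0,0.2])

```text
time_s: 17.95
eef_pos: [0.5974, -0.1272, 0.2576]
eef_rot: [-0.295, 0.702, 0.508, 0.403]
wrist_force: [-0.1, 0.8, -1.8]
opening: 0.411
grasp_force: 61.4
```

```bash
python3 - <<'E'
from kin import *
p,R0=cur(); print(p,ctrl.get_obs()["wrist_force"])
u=np.array([np.cos(np.radians(72)),np.sin(np.radians(72)),0]); y=R0[:,1].copy()
s=R0.T@(np.array([.641,.0042,.21])-p); lat=s[1]; print("stem lat",lat)
c=p+.053*u-[0,0,.0565]; print("disc",c,"dist along",(np.array([.641,.0042,0])-c)@u)
b=np.array([0,0,.2425-p[2]])+.0027*y
print("lower",R0.T@b)
for d in(.05,.07,.0835): print(d,R0.T@(b+(d)*u))
E
```

```text
[ 0.5974 -0.1272  0.2576] [-0.0693  0.8096 -1.8457]
stem lat 0.0009414716007891589
disc [ 0.6138 -0.0768  0.2011] dist along 0.08543741086919868
lower [-0.0131  0.0028  0.0076]
0.05 [0.0119 0.0027 0.0509]
0.07 [0.0219 0.0027 0.0682]
0.0835 [0.0287 0.0027 0.0799]
```

carry_out(steps=[-0.007,0.001,0.004,0,0,0,0.2,-0.013,0.0023,0.0076,0,0,0,0.2,-0.005,0.0023,0.0215,0,0,0,0.2,0.0035,0.0023,0.036,0,0,0,0.2,0.0085,0.0023,0.045,0,0,0,0.2,0.0135,0.0023,0.0535,0,0,0,0.2,0.018,0.0023,0.0615,0,0,0,0.2,0.022,0.0023,0.068,0,0,0,0.2,0.022,0.0023,0.068,0,0,0,0.2,0.022,0.0023,0.068,0,0,0,0.2])

```text
time_s: 18.95
eef_pos: [0.6213, -0.0613, 0.2424]
eef_rot: [-0.296, 0.701, 0.508, 0.403]
wrist_force: [0.0, -0.1, -2.3]
opening: 0.409
grasp_force: 61.3
```

```bash
python3 - <<'E'
from fit import *
from kin import *
o=ctrl.get_obs(); p,R0=cur(); print(p,o["eef_rot"],"F tool",R0.T@o["wrist_force"],"F",o["wrist_force"])
u=np.array([np.cos(np.radians(72)),np.sin(np.radians(72)),0]); c=p+.053*u-[0,0,.0565]; print("disc",c,"left",(np.array([.641,.0042,0])-c)@u)
im,T=snap("wrist","w13"); g=cv2.cvtColor(im,cv2.COLOR_RGB2GRAY)
h=cv2.cvtColor(im,cv2.COLOR_RGB2HSV)[:,:,1]
for r in (200,230,260,275,290): print(r,g[r,296:340:2]); print("  S",h[r,296:340:2])
E
```

```text
[ 0.6213 -0.0613  0.2424] [-0.2956  0.7015  0.508   0.4031] F tool [-1.9749  0.0673  1.093 ] F [ 0.0402 -0.0568 -2.2571]
disc [ 0.6377 -0.0109  0.1859] left 0.015406386509629003
200 [ 80 129 133 132 138 134 131 125 130 132 129 122 124 119 112 161 191 160
 162 161 164 172]
  S [ 19 169 171 172 165 166 172  31  24  26  28  28  25  27  24 108 105  99
  97  99  97  99]
230 [ 95  94  95  95 129 133 136 126 130 134 131 127 124 122 122 140 144 104
 101 101  99 100]
  S [144 148 141 137 152 154 155  93  39  37  38  38  38  37 114 159 157   7
  12  12  15  15]
260 [186 187 186 145 124  89  88  98 126 133 130 125 123 118 142 173 175 188
 188 188 190 190]
  S [137 138 138 139 100  14  14  15  25  27  28  27  28  25 123 139 139 135
 134 134 135 135]
275 [187 187 187 169 142  71  70  68  92 109 118 123 121 117 104 113 158 178
 190 190 190 190]
  S [136 136 136 140 139  20  11  14  26  25  25  24  26  27  23 138 140 139
 134 135 135 136]
290 [187 187 186 187 143  75  62  69  85 106 118 122 122 117  73 105 118 174
 185 189 189 189]
  S [136 136 137 136 139  46  12  11  20  21  27  28  24  27  13 119 136 139
 136 136 135 136]
```

carry_out(steps=[0.002,0,0.0035,0,0,0,0.2,0.0045,0,0.0078,0,0,0,0.2,0.007,0,0.0121,0,0,0,0.2,0.007,0,0.0121,0,0,0,0.2])

```text
time_s: 19.4
eef_pos: [0.6256, -0.0473, 0.2424]
eef_rot: [-0.296, 0.701, 0.508, 0.403]
wrist_force: [1.2, -0.3, -2.4]
opening: 0.408
grasp_force: 61.3
```

carry_out(steps=[0.0005,0,0.0009,0,0,0,0.2,0.001,0,0.0017,0,0,0,0.2,0.001,0,0.0017,0,0,0,0.2])

```text
time_s: 19.7
eef_pos: [0.6263, -0.0461, 0.2424]
eef_rot: [-0.296, 0.702, 0.508, 0.403]
wrist_force: [0.4, 0.2, -2.1]
opening: 0.408
grasp_force: 61.3
```

carry_out(steps=[0.0005,0,0.0009,0,0,0,0.2,0.001,0,0.0017,0,0,0,0.2,0.001,0,0.0017,0,0,0,0.2])

```text
time_s: 20.0
eef_pos: [0.6268, -0.0442, 0.2424]
eef_rot: [-0.296, 0.702, 0.508, 0.403]
wrist_force: [-0.3, -0.3, -1.0]
opening: 0.406
grasp_force: 61.3
```

carry_out(steps=[0.0003,0,0.0006,0,0,0,0.2,0.0007,0,0.0012,0,0,0,0.2])

```text
time_s: 20.2
eef_pos: [0.6272, -0.0436, 0.2424]
eef_rot: [-0.295, 0.702, 0.508, 0.403]
wrist_force: [-5.0, -6.9, -0.3]
opening: 0.408
grasp_force: 61.9
```

carry_out(steps=[-0.0015,0,-0.0026,0,0,0,0.2,-0.0015,0,-0.0026,0,0,0,0.2,-0.0032,0,-0.0016,0,0,0,0.2,-0.0041,0,-0.0011,0,0,0,0.2,-0.0041,0,-0.0011,0,0,0,0.2])

```text
time_s: 20.7
eef_pos: [0.6262, -0.0456, 0.2391]
eef_rot: [-0.296, 0.702, 0.508, 0.403]
wrist_force: [0.9, -0.1, -2.0]
opening: 0.406
grasp_force: 61.3
```

carry_out(steps=[-0.0009,0,0.0005,0,0,0,0.2,-0.0009,0,0.0005,0,0,0,0.2])

```text
time_s: 20.9
eef_pos: [0.6264, -0.0457, 0.2387]
eef_rot: [-0.296, 0.701, 0.508, 0.403]
wrist_force: [-1.4, 0.3, 0.8]
opening: 0.408
grasp_force: 61.3
```

carry_out(steps=[-0.0009,0,0.0005,0,0,0,0.2,-0.0009,0,0.0005,0,0,0,0.2])

```text
time_s: 21.1
eef_pos: [0.6265, -0.0457, 0.2385]
eef_rot: [-0.296, 0.701, 0.508, 0.404]
wrist_force: [-2.7, -0.1, 4.5]
opening: 0.408
grasp_force: 61.7
```

Seated on the steel mass (upward force). Release and back out.

carry_out(steps=[0,0,0,0,0,0,0.6,0,0,0,0,0,0,0.6,0,0,0,0,0,0,0.6,0,0,0,0,0,0,0.6,0,0,0,0,0,0,0.6])

```text
time_s: 21.6
eef_pos: [0.6263, -0.0459, 0.2373]
eef_rot: [-0.296, 0.702, 0.508, 0.403]
wrist_force: [0.3, -0.4, -0.3]
opening: 0.604
grasp_force: 0.0
```

carry_out(steps=[0,0,-0.01,0,0,0,0.6,0,0,-0.025,0,0,0,0.6,0,0,-0.045,0,0,0,0.6,0,0,-0.07,0,0,0,0.6,0,0,-0.08,0,0,0,0.6,0,0,-0.08,0,0,0,0.6,0,0,-0.08,0,0,0,0.6])

```text
time_s: 22.3
eef_pos: [0.605, -0.1119, 0.2772]
eef_rot: [-0.296, 0.702, 0.508, 0.403]
wrist_force: [0.1, -0.0, -0.3]
opening: 0.602
grasp_force: 0.0
```

```bash
python3 - <<'E'
from fit import *
from kin import *
o=ctrl.get_obs(); p,R0=cur(); print(o["time_s"],p,o["wrist_force"],o["grasp_force"])
w,T=snap("wrist","w14"); t,_=snap("top","t14"); s,_=snap("side","s14")
def ring(nm,im,k,box,z,T=None):
    b=im[:,:,::-1].copy(); h=cv2.cvtColor(b,cv2.COLOR_BGR2HSV); x0,y0,x1,y1=box
    m=cv2.inRange(h,(15,110,70),(35,255,255)) if k=="brass" else cv2.inRange(h,(100,110,40),(128,255,255))
    q=np.zeros_like(m); q[y0:y1,x0:x1]=m[y0:y1,x0:x1]
    n,l,st,c=cv2.connectedComponentsWithStats(q); i=1+np.argmax(st[1:,4]); hu=cv2.convexHull(np.argwhere(l==i)[:,::-1].astype(np.int32)).reshape(-1,2)
    P=np.array([onz(nm,u,z,T)[:2] for u in hu])*1000; print(nm,k,st[i],cv2.minEnclosingCircle(P.astype(np.float32)),cv2.fitEllipse(hu)[0]); return cv2.fitEllipse(hu)[0]
print(proj("wrist",(.641,.0045,.19),T),proj("top",(.641,.0045,.19)),proj("side",(.641,.0045,.19)))
a=ring("top",t,"brass",(325,135,375,190),.190); b=ring("side",s,"brass",(335,150,395,215),.190)
print("tri",tri([ray("top",a),ray("side",b)])); 
c=[int(v) for v in proj("wrist",(.641,.0045,.19),T)]
ring("wrist",w,"brass",(c[0]-75,c[1]-70,c[0]+75,min(399,c[1]+75)),.190,T)
ring("side",s,"blue",(335,170,395,220),.138); ring("top",t,"blue",(325,140,375,190),.138)
E
```

```text
22.3 [ 0.605  -0.1119  0.2772] [ 0.0704 -0.026  -0.3464] 0.0
[316.5339 236.7562] [350.1582 159.8086] [361.9583 175.3727]
top brass [ 333  135   42   55 1069] ((637.5289306640625, -19.56778907775879), 56.76348114013672) (372.05206298828125, 162.130859375)
side brass [335 179  34  36 528] ((593.0635375976562, -33.644474029541016), 51.451412200927734) (354.7289123535156, 224.90438842773438)
tri [ 0.6297 -0.0379  0.1108]
wrist brass [ 241  166  125  145 9599] ((620.6171264648438, 21.91551971435547), 63.05171203613281) (293.7420959472656, 235.56344604492188)
side blue [352 201  22   8 125] ((629.973388671875, -18.611515045166016), 20.2403564453125) (362.79241943359375, 204.3676300048828)
top blue [332 163  12  17  54] ((630.7960205078125, 27.592941284179688), 19.053800582885742) (337.35626220703125, 171.22811889648438)
```

```bash
python3 - <<'E'
from fit import *
T=np.load("pics/w14.npy")
for fn,nm,TT,pts,box in [("w14","wrist",T,[(316,268),(345,255),(230,300)],(235,165,400,330)),("t14","top",None,[(343,160),(350,172),(300,185)],(328,140,373,182)),("s14","side",None,[(358,182),(372,178),(330,205)],(338,155,388,200))]:
    im=cv2.imread(f"pics/{fn}.png"); h=cv2.cvtColor(im,cv2.COLOR_BGR2HSV); print(fn,[h[y,x] for x,y in pts])
    m=cv2.inRange(h,(21,100,60),(32,255,255)); x0,y0,x1,y1=box; q=np.zeros_like(m); q[y0:y1,x0:x1]=m[y0:y1,x0:x1]
    q=cv2.morphologyEx(q,cv2.MORPH_OPEN,np.ones((2,2)))
    n,l,st,c=cv2.connectedComponentsWithStats(q); i=1+np.argmax(st[1:,4]); hu=cv2.convexHull(np.argwhere(l==i)[:,::-1].astype(np.int32)).reshape(-1,2)
    P=np.array([onz(nm,u,.190,TT)[:2] for u in hu])*1000; print(st[i],cv2.minEnclosingCircle(P.astype(np.float32)),cv2.fitEllipse(hu))
E
```

```text
w14 [array([ 17, 135, 162], dtype=uint8), array([ 18, 132, 149], dtype=uint8), array([ 15,  21, 191], dtype=uint8)]Traceback (most recent call last):
  File "<stdin>", line 8, in <module>
cv2.error: OpenCV(4.12.0) /io/opencv/modules/imgproc/src/shapedescr.cpp:361: error: (-201:Incorrect size of input array) There should be at least 5 points to fit the ellipse in function 'fitEllipseNoDirect'
```

```bash
python3 - <<'E'
from fit import *
T=np.load("pics/w14.npy")
h12=cv2.cvtColor(cv2.imread("pics/w12.png"),cv2.COLOR_BGR2HSV); print("brass w12",h12[300,290],h12[320,340])
h=cv2.cvtColor(cv2.imread("pics/w14.png"),cv2.COLOR_BGR2HSV)
for r in range(180,330,8): print(r," ".join("%d/%d/%d"%tuple(h[r,x]) for x in range(240,400,10)))
E
```

```text
brass w12 [ 18 136 150] [ 19 134 232]
180 16/128/204 16/129/188 16/157/167 15/18/84 17/21/84 21/22/83 15/169/184 16/160/198 11/27/131 24/80/238 23/65/232 24/54/242 24/55/241 24/53/241 20/97/173 21/105/167
188 16/140/199 16/138/203 13/26/87 17/21/86 13/30/77 20/18/83 17/129/132 16/173/181 14/25/131 20/98/187 24/85/237 17/81/233 24/65/240 20/98/162 20/107/148 95/32/105
196 16/130/194 16/145/202 12/45/97 14/36/92 13/26/87 15/24/86 16/169/118 16/175/185 12/25/132 20/106/151 20/98/190 23/91/233 20/98/162 20/107/145 97/32/105 95/29/106
204 16/141/194 16/139/194 15/69/103 15/55/102 14/45/96 16/43/88 19/134/231 16/164/115 14/25/131 20/134/234 19/135/233 20/98/183 21/107/143 95/29/105 95/29/106 95/31/108
212 16/129/130 16/141/194 15/96/120 15/50/163 15/52/152 19/135/227 19/135/229 16/170/187 13/27/131 18/137/156 18/137/158 19/136/222 95/29/105 96/34/106 95/29/107 99/33/107
220 15/122/119 16/139/198 16/143/193 15/94/106 19/134/229 18/136/223 19/134/227 16/161/184 13/34/134 20/133/232 20/132/234 18/137/156 94/19/106 97/32/105 97/31/106 97/31/106
228 14/107/134 16/139/125 16/146/199 16/155/196 1
[... 1426 characters left out ...]
78 107/135/96 17/11/158 20/15/158 165/13/39 170/21/37
300 10/15/50 0/0/29 16/145/104 15/125/114 15/103/104 107/137/99 112/47/82 170/10/73 8/14/74 173/14/73 107/137/95 107/134/99 26/13/156 26/13/155 165/14/37 160/20/38
308 8/18/58 15/16/31 15/129/125 16/124/113 15/120/102 109/80/80 107/141/148 107/135/98 107/134/97 107/137/95 108/133/102 30/11/97 15/10/102 23/10/100 150/7/37 165/14/37
316 0/11/47 0/9/30 16/120/119 17/25/91 30/10/101 23/10/101 20/15/102 107/129/93 108/137/99 107/43/95 20/15/100 24/13/98 23/10/100 25/15/101 23/14/72 0/14/37
324 165/11/45 165/16/32 16/124/109 23/11/96 23/10/100 30/8/99 30/10/100 23/10/100 18/13/99 24/13/100 23/10/99 24/13/100 24/13/101 30/8/98 30/10/98 160/22/35
```

```bash
python3 -c "
from bench import ctrl
print(ctrl.hand_in())"
```

```text
the job is handed in; nothing more can be done
None
```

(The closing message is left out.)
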